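# Put a reagent bottle away behind a roller-catch door

## Robot

A 6-joint arm with a two-finger parallel gripper is mounted at the origin on the work surface. World frame = base frame: x ahead of the robot, y to its left, z up, the work surface at z = 0. Lengths are in m, angles in rad, forces in N, time in s.
With the tool pointing down it reaches from about 0.35 to 0.725 m from the base axis. Payload 6 kg.
Tool frame: the origin (TCP) lies at the very end of the fingers, on their centre line; the grasp point (between the pads) lies 19 mm behind it (manip.tcp_to_grasp is the distance from the TCP to the grasp point, in m); z points along the fingers, y is the direction in which the jaws open and shut (so a half turn about z gives the same grasp; the last joint's range is limited). The gripper opens to 85 mm and grips with 20 to 120 N. Pads are 22 mm wide; open, the fingers measure 114 mm over their backs; the gripper's body (76 mm by 85 mm) begins 54 mm behind the grasp point. The pads swing forward as they close: fully open they stand 13 mm farther back than shut.
Start: joints at [-0.99, 0.04, 0.085, 0, -1.615, -0.334], TCP at [0.147, -0.582, 0.231] pointing down, gripper open.
Joint ranges: [-2.56, 2.56], [-1.29, 2.01], [-1.08, 1.49], [-3.29, 1.98], [-2.81, -0.18], [-2.99, 2.99]. Speed limits (rad/s): [2.57, 2.57, 3.01, 3.14, 3.14, 3.14].

## Interface

Orientations are given as a rotation vector (axis times angle).
In Python, from workcell import manip gives the robot as it stands.
- The arm moves only by the tool carry_out, never from a script. Its argument "rows" is text: rows parted by semicolons, each of 7 numbers parted by spaces: the shift along the tool's x, y, z in mm, then the turn, a rotation vector about the tool's x, y, z in rad, then the closure, from 0 (fully open) to 1 (shut). A call has 1 to 12 rows; each row is the pose to reach, as a shift and turn from the pose commanded when the call began, along the tool's axes at that moment; what a row does not reach only later rows make up. A row lasts 1/8 s, in which the tool goes at most 62.5 mm and 10.7 degrees, less where a joint would pass 70% of its speed; a pose out of reach is approached as far as the arm can. A call with a gripper value outside its range is refused whole. The fingers move at their own pace and stop on an object; "force" is the grip in N (left out, the last holds). Time passes only in rows, so rows that repeat a pose let the fingers close. It gives the time, the measured TCP pose, the force and the opening at its end, in the units of the state.
- manip.get_obs(): the state, without advancing time (a new reading comes with each control period).
- manip.get_image(name): name is "scene" or "top" or "wrist"; returns a dict with "image" (420x560x3 uint8, red, green, blue), "fx", "fy", "cx", "cy" (pixels), "k1" (the pictures are not rectified: a ray, as slopes to the right and down, at radius r is drawn at 1 + k1 r^2 times it, then the intrinsics apply), "origin" and "attitude" of the camera in the world. Camera axes: x right, y down, z forward; pixel columns grow to the right and rows downward; lengths in m; the calibration is good to about 2 mm. A picture is of the moment at which its call begins. There is no depth.
- manip.job_done(): hands the job in, once; it reports no verdict.
The state is a dict: "clock": time; "joint_positions": joint angles; "joint_vel": joint speeds; "tau": joint torques, N m; "tcp_pos": TCP position; "eef_rot": TCP orientation; "contact_force": force on the tool from outside, world axes, zero at the start; "wrist_torque": the same for the moment, N m; "finger_gap": finger opening in m.
Only numpy, scipy, OpenCV 4.12 (cv2) and the standard library are available. Lean on these libraries where they do the work, as an engineer would, in place of code of your own. Each camera call takes 0.05 s, during which the arm holds its last target.

## Task

Put the amber bottle with the black cap away in the white bench cabinet: pull the door open through its roller catch, stand the bottle upright on the cabinet floor well inside so that it is clear of the door, and push the door shut again until the catch snaps and the door is home, flush. The hinges are light, so use no more force on the door than the catch needs, do not slam it or lean on it once it is home, keep the bottle upright on its way, and leave the bottles already in the cabinet and everything else on the bench where they are.

Things in the scene. Friction and masses are not known exactly. Their poses are not given: they have to be found in the camera images.
- door (a joint): White cabinet door on an upright hinge at its left edge (seen from the front). 0 = shut, flush; grows as it opens outwards, to 1.95 rad. It lies over the whole cabinet front and, off the catch, stays where it is left; swinging at 1 rad/s it drags 2.5 N at the handle. 0.6 kg. Light: it takes at most 15 N from the robot, push or pull, in its last 20 mm (below 0.08 rad), 25 N elsewhere.
- handle (a point): Middle of the door's handle: level steel bow, bar 10 mm thick, its axis 40 mm out from the door's outer face, with a leg to the door 55 mm either side. 262 mm above the bench, 28 mm below the cabinet's top, 175 mm from the hinge. A finger fits down into the 35 mm gap between bar and door. Turns with the door: x points through the door (inwards when shut), y towards the hinge, z up.
- hinge (a point): Point on the hinge axis, 262 mm above the bench, in the plane of the door's inner face. Axes as for the handle, turning with the door. In them the handle is at x = -0.056, y = -0.175; the door panel spans x -0.016 to 0 (16 mm thick), y -0.259 to -0.001, and stands from 2 to 288 mm above the bench.
- strike (a point): Steel spear with a 10 mm bulb (this point) near the door's free edge, 26 mm out from its inner face, 215 mm from the hinge, 254 mm above the bench; axes as for the handle. In the last 10 to 14 mm (from 0.047 to 0.066 rad, depending on the catch) it goes between the rollers; once through, it is drawn in with a snap and the door holds itself shut.
- catch_nominal (a point): Nominal place of the twin sprung, damped rollers under the cabinet's top; axes as for the floor. Eased through (below 20 mm/s) they take a peak of 6 to 10 N at the handle, either way; twice that when hurried. Then the force drops to nothing and they draw the door on. Pass-over 3 to 7 mm before shut at the strike: the real catch is set up to 2 mm nearer or deeper, unmeasured.
- cabinet_floor (a point): Middle of the cabinet floor's upper face, 18 mm above the bench. x points in, away from the front, y to the hinge side, z up. The hinge line is at x = -0.100, y = 0.130. Cabinet: white board, clear top and back, fixed, 260 mm wide (y), 200 mm deep (x -0.100 front to 0.100 back), 290 mm tall.
- opening (a point): Middle of the opening behind the door, in the cabinet's front plane; axes as for the floor. The opening is 230 mm wide and runs from the floor (18 mm above the bench) up to a rail whose lower edge is 275 mm above the bench; 194 mm deep inside. The catch hangs under the top 85 mm to the right, 10 to 45 mm behind the front, down to 240 mm above the bench.
- amber_center (a point): The bottle to put away: amber glass, black cap, white label, standing on the bench to the right. 110 mm tall, body 58 mm across up to 58 mm, shoulder to a 28 mm neck at 76 mm, cap 36 mm across from 84 to 110 mm; about 0.2 kg. Point on its axis half-way up (55 mm above its foot); z up.
- clear_center (a point): Bystander on the bench: clear glass bottle with a blue cap, same shape. 110 mm tall, body 58 mm across up to 58 mm, shoulder to a 28 mm neck at 76 mm, cap 36 mm across from 84 to 110 mm; about 0.2 kg. Point on its axis half-way up (55 mm above its foot); z up.
- white_center (a point): Bystander on the bench: white plastic bottle with a red cap, same shape. 110 mm tall, body 58 mm across up to 58 mm, shoulder to a 28 mm neck at 76 mm, cap 36 mm across from 84 to 110 mm; about 0.2 kg. Point on its axis half-way up (55 mm above its foot); z up.
- stock_l_center (a point): Bystander already in the cabinet, at the back left: amber bottle with a white cap, same shape. 110 mm tall, body 58 mm across up to 58 mm, shoulder to a 28 mm neck at 76 mm, cap 36 mm across from 84 to 110 mm; about 0.2 kg. Point on its axis half-way up (55 mm above its foot); z up.
- stock_r_center (a point): Bystander already in the cabinet, at the back right: white plastic bottle with a blue cap, same shape. 110 mm tall, body 58 mm across up to 58 mm, shoulder to a 28 mm neck at 76 mm, cap 36 mm across from 84 to 110 mm; about 0.2 kg. Point on its axis half-way up (55 mm above its foot); z up.
- beaker: Bystander on the bench: glass beaker, 68 mm across, 90 mm tall; origin at the centre of its underside, z up.
- petri: Bystander on the bench: covered glass dish, 94 mm across, 17 mm tall; origin at the centre of its underside, z up.

How it is judged:
By the outcome, as a careful person would: the job done as asked, in the order asked, and still so for the second after the job is handed in, with the robot touching nothing.
It also fails if it takes over 72 s, if anything falls off the work surface, if the arm or the gripper's body presses on something with over 40 N, if the wrist force passes 120 N, or if a joint passes its speed limit or range.

## Working session

There is one attempt and no reset: what is moved stays moved. The work goes in short steps, Python scripts to look and compute and a tool call to move; the robot and the scene stay as the last step left them, time stands still between calls to the robot, and variables do not carry over. Pictures are saved under pics/ and viewed, and the job is handed in when it is done.

Besides the shell and the picture viewer there is one more tool, called after "Request:" as name(argument=value, ...), one argument or row to a line, values as JSON. carry_out: Moves the arm, as the interface text tells. Its arguments: {"type":"object","properties":{"rows":{"type":"string"},"force":{"type":"number"}},"required":["rows"]}

```bash
ls; mkdir -p pics
python3 - <<'E'
from workcell import manip
import cv2
o=manip.get_obs()
for k,v in o.items(): print(k,v)
print(manip.tcp_to_grasp)
for n in ["scene","top","wrist"]:
    d=manip.get_image(n)
    cv2.imwrite(f"pics/{n}0.png",d["image"][:,:,::-1])
    print(n,{k:v for k,v in d.items() if k!="image"})
E
```

```text
pics
clock 0.0
joint_positions [-9.90315679e-01  4.08691675e-02  8.37839984e-02 -4.69695765e-04
 -1.61548122e+00 -3.33673538e-01]
joint_vel [ 0.00076793  0.0014586  -0.00116507 -0.00067853  0.0006146  -0.00096846]
tau [ 1.28488202e-03 -3.68223917e+01  3.47424638e+01  6.93248123e+00
 -5.43893402e-03 -1.19391217e-07]
tcp_pos [ 0.14657285 -0.58148482  0.23023042]
eef_rot [ 3.86688057e-01 -3.11733963e+00 -2.81995703e-03]
contact_force [-0.93402451 -0.31837176  0.27292211]
wrist_torque [-0.00877865  0.01359287  0.01446154]
finger_gap 0.0852750969651149
0.0187
scene {'fx': 517.1150324057016, 'fy': 517.1150324057016, 'cx': 276.2101040453872, 'cy': 204.03194627480133, 'k1': -0.1528871153824035, 'origin': array([ 0.6055659 , -0.52697848,  1.55642646]), 'attitude': array([-2.79834947, -0.22660547,  0.03444812])}
top {'fx': 518.928250090892, 'fy': 518.928250090892, 'cx': 279.73037654815334, 'cy': 216.9512025668725, 'k1': -0.16602558965698103, 'origin': array([ 0.31260052, -0.0655807 ,  1.53717916]), 'attitude': array([-2.16172172,  2.10110323, -0.1638322 ])}
wrist {'fx': 289.12619417615525, 'fy': 289.12619417615525, 'cx': 281.0940617900018, 'cy': 202.06380709848014, 'k1': -0.036648203774685376, 'origin': array([ 0.06625638, -0.6026467 ,  0.37277636]), 'attitude': array([1.79264308, 2.30086899, 0.38451841])}
```

View pics/scene0.png

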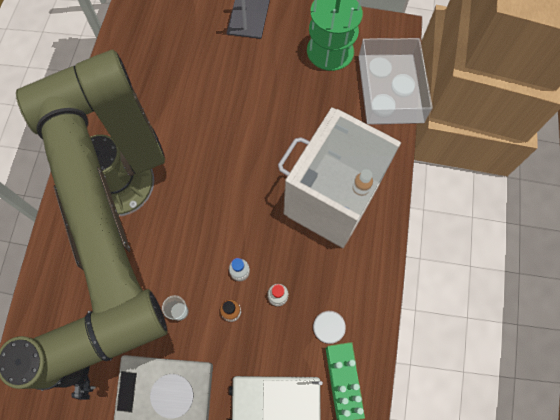

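View pics/top0.png

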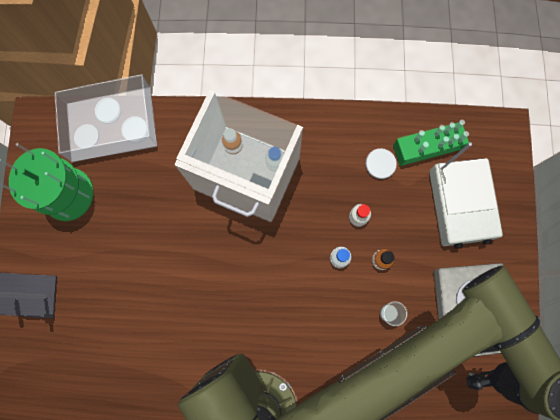

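View pics/wrist0.png

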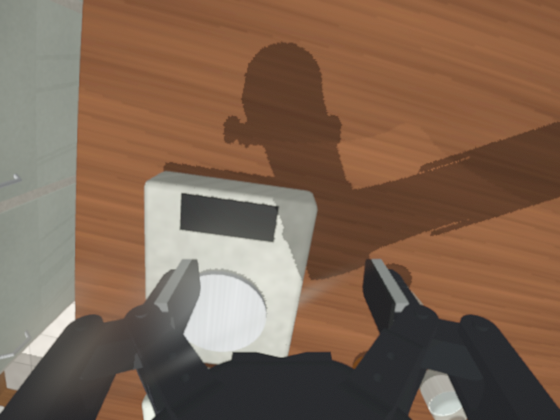

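The scene view shows the cabinet at about (340,175) with its handle facing the robot. In the top view the handle is near (236,197), the amber bottle with the black cap at (386,257), the clear one at (342,256), the white one at (361,213) and the beaker at (394,313). I'll enlarge these areas.

```bash
cat > h.py <<'E'
import numpy as np, cv2
from scipy.spatial.transform import Rotation as R
from workcell import manip
def ray(d,u,v):
    # undistort by fixed point
    K=np.array([[d['fx'],0,d['cx']],[0,d['fy'],d['cy']],[0,0,1]])
    p=cv2.undistortPointsIter(np.array([[[u,v]]],float),K,np.array([d['k1'],0,0,0,0]),None,None,(cv2.TERM_CRITERIA_COUNT|cv2.TERM_CRITERIA_EPS,50,1e-9))[0,0]
    return R.from_rotvec(d['attitude']).apply([p[0],p[1],1])
def at(d,u,v,z):
    r=ray(d,u,v); o=d['origin']; return o+r*(z-o[2])/r[2]
def proj(d,P):
    P=np.atleast_2d(P).astype(float)
    c=R.from_rotvec(d['attitude']).inv().apply(P-d['origin'])
    s=c[:,:2]/c[:,2:]; k=1+d['k1']*(s**2).sum(1,keepdims=True)
    return s*k*d['fx']+[d['cx'],d['cy']]
def crop(d,u0,v0,u1,v1,f,name):
    im=np.ascontiguousarray(d['image'][v0:v1,u0:u1,::-1])
    cv2.imwrite('pics/'+name,cv2.resize(im,None,fx=f,fy=f,interpolation=cv2.INTER_CUBIC))
E
python3 - <<'E'
from h import *
import pickle
D={n:manip.get_image(n) for n in ["scene","top"]}
pickle.dump(D,open('D0.pkl','wb'))
crop(D['top'],170,90,310,240,4,'t1.png')
crop(D['top'],320,190,420,335,4,'t2.png')
crop(D['scene'],270,100,410,250,4,'s1.png')
crop(D['scene'],150,250,300,330,5,'s2.png')
E
```

```text
(no output)
```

View pics/t1.png

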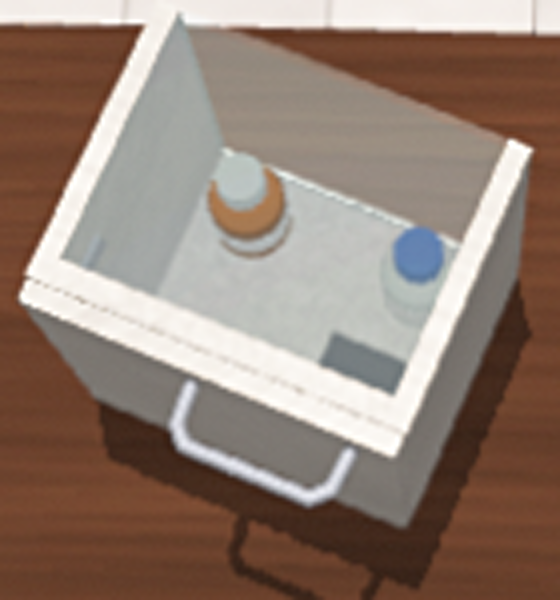

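View pics/t2.png

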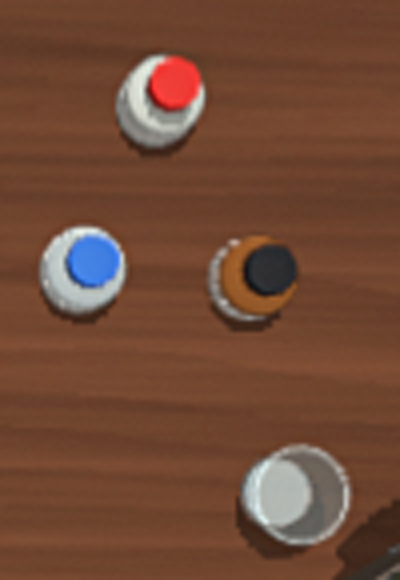

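View pics/s1.png

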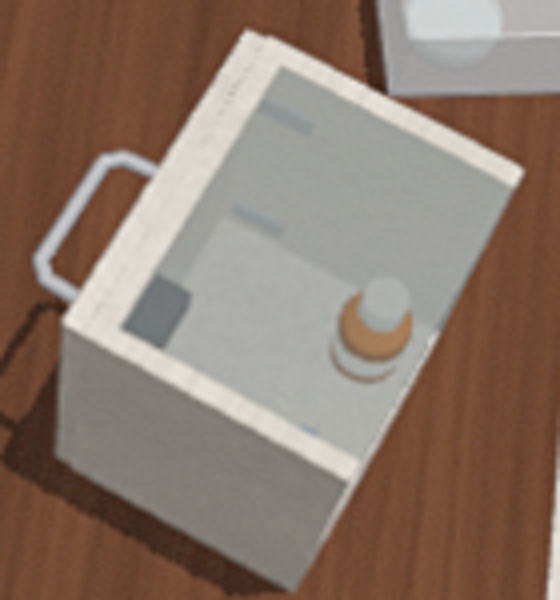

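View pics/s2.png

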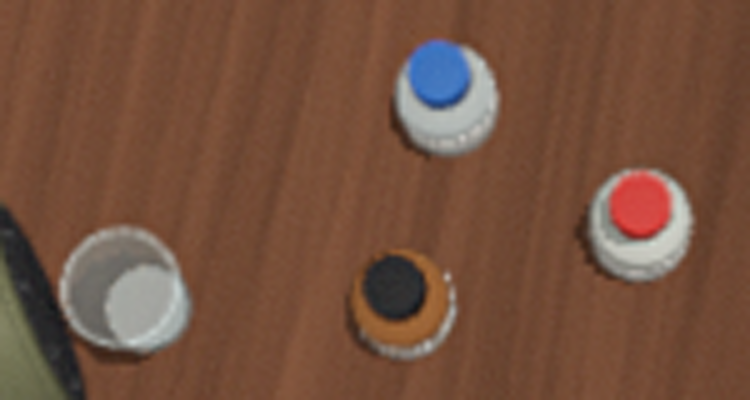

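Run:
```python
from h import *
import pickle
D=pickle.load(open('D0.pkl','rb'))
def P(n,off,f,x,y,z):
    return at(D[n],(x+.5)/f-.5+off[0],(y+.5)/f-.5+off[1],z)
T=lambda x,y,z:P('top',(170,90),4,x,y,z)
S=lambda x,y,z:P('scene',(270,100),4,x,y,z)
T2=lambda x,y,z:P('top',(320,190),4,x,y,z)
S2=lambda x,y,z:P('scene',(150,250),5,x,y,z)
np.set_printoptions(precision=4,suppress=True)
for n,t,s,z in [('doorL',(20,297),(248,30),.288),('doorR',(392,457),(65,322),.288),('cabBR',(532,150),(355,480),.29),('cabBL',(155,5),(523,175),.29),('cabFR',(408,430),None,.29),
 ('hL',(175,440),(112,155),.262),('hR',(312,502),(38,262),.262)]:
    a=T(*t,z); b=S(*s,z) if s else None
    print(n,a[:2],b if b is None else b[:2])
for n,t,s,z in [('amber',(271,270),(395,287),.11),('clear',(95,261),(440,73),.11),('white',(175,83),(640,205),.11),('beakerrim',(299,495),(123,288),.09)]:
    print(n,T2(*t,z)[:2],S2(*s,z)[:2])
print('stockL',T(242,180,.128),S(385,303,.128)); print('stockR',T(418,254,.128))
```

```text
doorL [0.6459 0.2174] [0.6452 0.2177]
doorR [ 0.55   -0.0194] [ 0.5526 -0.0208]
cabBR [ 0.749  -0.1011] [ 0.754  -0.0994]
cabBL [0.842  0.1433] [0.8454 0.1367]
cabFR [ 0.5667 -0.0287] None
hL [0.5621 0.1184] [0.5645 0.1184]
hR [0.525  0.0305] [0.5266 0.03  ]
amber [ 0.4432 -0.3492] [ 0.4464 -0.3512]
clear [ 0.4465 -0.2265] [ 0.4491 -0.227 ]
white [ 0.5729 -0.2816] [ 0.5738 -0.2833]
beakerrim [ 0.2886 -0.3736] [ 0.2915 -0.3757]
stockL [0.7781 0.1    0.128 ] [0.7804 0.0973 0.128 ]
stockR [ 0.7264 -0.0269  0.128 ]
```

Run:
```python
from h import *
import pickle
from scipy.optimize import least_squares
np.set_printoptions(precision=4,suppress=True)
print([a for a in dir(manip) if a[0]!='_'])
D=pickle.load(open('D0.pkl','rb'))
pts={'doorL':((-.116,.129,.288),(20,297),(248,30)),'doorR':((-.116,-.129,.288),(392,457),(65,322)),
'cabBR':((.1,-.13,.29),(532,150),(355,480)),'cabBL':((.1,.13,.29),(155,5),(523,175)),'cabFR':((-.1,-.13,.29),(408,430),None)}
P=[];I=[]
def res(p,full=False):
    c,s=np.cos(p[2]),np.sin(p[2]); r=[]
    for k,(q,t,sc) in pts.items():
        w=[p[0]+c*q[0]-s*q[1],p[1]+s*q[0]+c*q[1],q[2]]
        for n,o,uv,i in (('top',(170,90),t,3),('scene',(270,100),sc,5)):
            if uv is None: continue
            m=np.array([(uv[0]+.5)/4-.5+o[0],(uv[1]+.5)/4-.5+o[1]])
            r+=list(proj(D[n],w)[0]-m)
    return np.array(r)
f=least_squares(res,[.7,.06,-.37],loss='soft_l1')
print(f.x,np.degrees(f.x[2])); print(res(f.x).reshape(-1,2))
x,y,a=f.x
T=lambda q:np.array([x+np.cos(a)*q[0]-np.sin(a)*q[1],y+np.sin(a)*q[0]+np.cos(a)*q[1]])
for n,q in dict(handle=(-.156,-.045),hL=(-.156,.01),hR=(-.156,-.1),hinge=(-.1,.13),open=(-.1,0)).items(): print(n,T(q))
inv=lambda w:(np.cos(a)*(w[0]-x)+np.sin(a)*(w[1]-y),-np.sin(a)*(w[0]-x)+np.cos(a)*(w[1]-y))
print('stockL',inv((.779,.0985)),'stockR',inv((.7264,-.0269)))
print('barL/R from img',inv((.5633,.1184)),inv((.5258,.0302)))
```

```text
['PlanningError', 'get_image', 'get_obs', 'job_done', 'tcp_to_grasp']
[ 0.7059  0.0566 -0.3722] -21.323218195836603
[[-0.6374  0.4228]
 [-0.0949 -0.3926]
 [ 0.8153 -0.3545]
 [-0.6429  0.0952]
 [-0.0585 -1.0478]
 [-0.9252  0.382 ]
 [ 0.8524 -1.561 ]
 [ 0.4537 -1.4467]
 [-0.2635  0.4936]]
handle [0.5442 0.0714]
hL [0.5642 0.1226]
hR [0.5242 0.0202]
hinge [0.66   0.2141]
open [0.6128 0.093 ]
stockL (np.float64(0.052856791787487784), np.float64(0.06560731664469939)) stockR (np.float64(0.04945662574861581), np.float64(-0.07033516704199842))
barL/R from img (np.float64(-0.15531345028435137), np.float64(0.0057103190926358835)) (np.float64(-0.1581742923206253), np.float64(-0.09008793549920668))
```

```bash
cat >> h.py <<'E'
np.set_printoptions(precision=4,suppress=True)
CAB=np.array([.7059,.0566,-.3722])
def c2w(q,z=None):
    x,y,a=CAB; w=[x+np.cos(a)*q[0]-np.sin(a)*q[1],y+np.sin(a)*q[0]+np.cos(a)*q[1]]
    return np.array(w+([z] if z is not None else []))
def down(ydeg):
    a=np.radians(ydeg); y=np.array([np.cos(a),np.sin(a),0]); z=np.array([0,0,-1.]); return R.from_matrix(np.column_stack([np.cross(y,z),y,z]))
def delta(p,Rt,o=None,show=True,base=None):
    if base is None:
        o=o or manip.get_obs(); p0=o['tcp_pos'];R0=R.from_rotvec(o['eef_rot'])
    else: p0,R0=base
    s=R0.inv().apply(np.asarray(p)-p0)*1000; t=(R0.inv()*Rt).as_rotvec()
    if show: print('%.1f %.1f %.1f  %.4f %.4f %.4f'%(*s,*t))
    return s,t
def st():
    o=manip.get_obs()
    print('t',o['clock'],'q',o['joint_positions'],'\n p',o['tcp_pos'],'gap',o['finger_gap'],'F',o['contact_force'])
    print(R.from_rotvec(o['eef_rot']).as_matrix().T)
    return o
def hpose(th,gx=0.,gy=0.):
    # handle world XY at door angle th, tool y dir degrees (into the door)
    h=c2w((-.1,.13)); a=CAB[2]-th
    q=np.array([-.056+gx,-.175+gy]); return h+np.array([np.cos(a)*q[0]-np.sin(a)*q[1],np.sin(a)*q[0]+np.cos(a)*q[1]]),np.degrees(a)
E
python3 - <<'E'
from h import *
h,a=hpose(0); print(h,a)
delta([.147,-.5815,.36],down(104.2+117)) 
delta([.345,-.26,.37],down(104.2+117))
for th in (0,.5,1,1.5,1.75,1.95): print(th,hpose(th))
E
```

```text
[0.5442 0.0714] -21.32548913476924
-0.4 0.2 -129.2  0.0006 0.0008 -2.0431
-271.0 263.6 -139.0  0.0006 0.0008 -2.0431
0 (array([0.5442, 0.0714]), np.float64(-21.32548913476924))
0.5 (array([0.49  , 0.1444]), np.float64(-49.973378891310404))
1 (array([0.4774, 0.2344]), np.float64(-78.62126864785155))
1.5 (array([0.5095, 0.3195]), np.float64(-107.26915840439271))
1.75 (array([0.5403, 0.3534]), np.float64(-121.5931032826633))
1.95 (array([0.5704, 0.3745]), np.float64(-133.05225918527978))
```

Request:
carry_out(
  rows="0 0 -60 0 0 -0.17 0; 0 0 -110 0 0 -0.34 0; -27 26 -139 0 0 -0.51 0; -54 53 -139 0 0 -0.68 0; -82 79 -139 0 0 -0.85 0; -109 105 -139 0 0 -1.02 0; -136 132 -139 0 0 -1.19 0; -163 158 -139 0 0 -1.36 0; -190 184 -139 0 0 -1.53 0.3; -217 211 -139 0 0 -1.70 0.5; -244 237 -139 0 0 -1.87 0.65; -271 264 -139 0 0 -2.04 0.65",
  force=25,
)

```text
clock: 1.75
tcp_pos: [0.3453, -0.2585, 0.3703]
eef_rot: [-2.862, 1.294, -0.0]
contact_force: [0.8, -1.0, 0.2]
finger_gap: 0.03
```

Run:
```python
from h import *
st()
h,a=hpose(0); delta([*h,.35],down(a))
```

```text
t 1.75 q [-0.1697 -0.3442  0.0015 -0.0001 -1.9161  0.8912] 
 p [ 0.3453 -0.2585  0.3703] gap 0.029957439069326713 F [ 0.7981 -0.974   0.2351]
[[ 0.6606 -0.7508  0.0002]
 [-0.7508 -0.6606 -0.0003]
 [ 0.0003  0.0001 -1.    ]]
-116.3 -367.3 20.4  -0.0000 -0.0004 -2.0478
```

Request:
carry_out(
  rows="-10 -31 0 0 0 -0.17 0.69; -19 -61 0 0 0 -0.34 0.69; -29 -92 0 0 0 -0.51 0.69; -39 -122 0 0 0 -0.68 0.69; -48 -153 0 0 0 -0.85 0.69; -58 -184 0 0 0 -1.02 0.69; -68 -214 0 0 0 -1.19 0.69; -78 -245 0 0 0 -1.36 0.69; -87 -275 5 0 0 -1.53 0.69; -97 -306 10 0 0 -1.70 0.69; -107 -337 20 0 0 -1.87 0.69; -116.3 -367.3 20.4 0 0 -2.048 0.69",
)

```text
clock: 3.25
tcp_pos: [0.5459, 0.0703, 0.3489]
eef_rot: [-2.593, -1.773, 0.002]
contact_force: [1.5, 0.2, 0.3]
finger_gap: 0.0266
```

Run:
```python
from h import *
st()
h,a=hpose(0); delta([*h,.243],down(a))
d=manip.get_image('wrist'); crop(d,0,0,560,420,1,'w1.png')
for P in ([*h,.262],[*c2w((-.116,-.045)),.288]): print(proj(d,P))
d=manip.get_image('top'); crop(d,140,90,310,240,4,'t3.png')
```

```text
t 3.25 q [ 0.4928 -0.0451  0.2162 -0.0005 -1.8334  2.2772] 
 p [0.5459 0.0703 0.3489] gap 0.02663398102655974 F [1.537  0.2339 0.3091]
[[ 0.363   0.9318 -0.0007]
 [ 0.9318 -0.363  -0.0013]
 [-0.0015 -0.0002 -1.    ]]
0.5 -1.8 105.9  -0.0013 0.0007 0.0007
[[278.219  206.9585]]
[[330.4973 218.7632]]
```

View pics/w1.png

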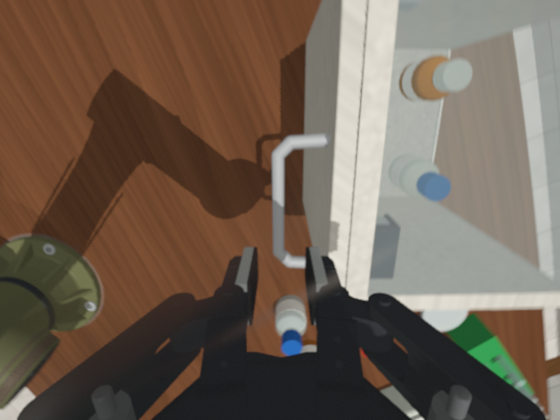

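View pics/t3.png

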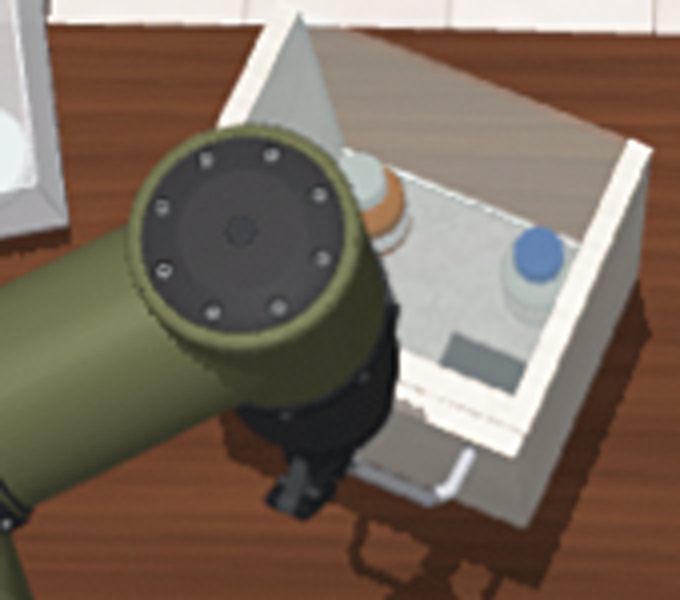

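The wrist view shows the bar at column 278, running from row 142 to row 262. I predicted (278,207) for its middle, so it lies between the fingers. I'll go down.

Request:
carry_out(
  rows="0.5 -1.8 35 0 0 0 0.69; 0.5 -1.8 70 0 0 0 0.69; 0.5 -1.8 90 0 0 0 0.69; 0.5 -1.8 106 0 0 0 0.69; 0.5 -1.8 106 0 0 0 0.69",
)

```text
clock: 3.98
tcp_pos: [0.5442, 0.07, 0.2445]
eef_rot: [2.599, 1.764, 0.002]
contact_force: [0.1, 0.6, 0.2]
finger_gap: 0.0267
```

Run:
```python
from h import *
st()
d=manip.get_image('wrist'); crop(d,180,90,380,300,3,'w2.png')
for th in (.02,.04,.06,.09,.12,.16): h,a=hpose(th); delta([*h,.243],down(a))
```

```text
t 3.975 q [ 0.4945 -0.0957 -0.0245  0.0005 -1.6408  2.2686] 
 p [0.5442 0.07   0.2445] gap 0.02669678379853954 F [0.0748 0.5528 0.1538]
[[ 0.3695  0.9292  0.0006]
 [ 0.9292 -0.3695  0.0012]
 [ 0.0013  0.0001 -1.    ]]
2.3 -3.9 1.5  0.0008 -0.0007 0.0138
3.5 -7.4 1.5  0.0008 -0.0007 0.0338
4.8 -10.9 1.5  0.0008 -0.0007 0.0538
6.8 -16.0 1.5  0.0008 -0.0007 0.0838
9.0 -21.0 1.5  0.0007 -0.0008 0.1138
12.2 -27.7 1.5  0.0007 -0.0008 0.1538
```

View pics/w2.png

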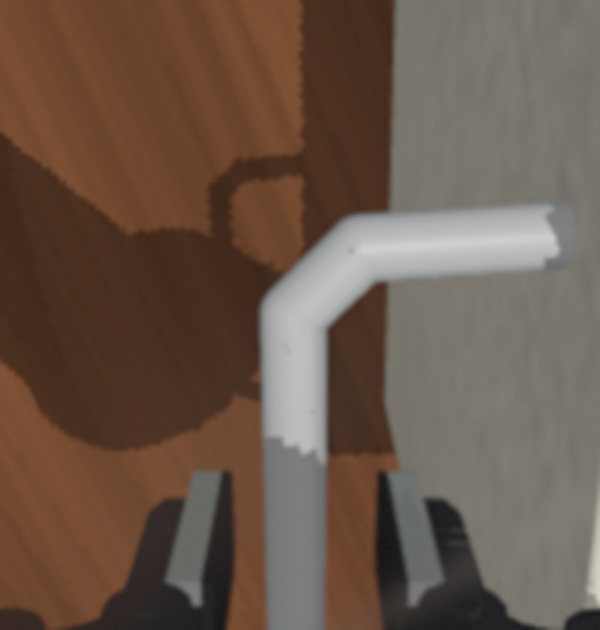

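Request:
carry_out(
  rows="1 -1 1 0 0 0 0.80; 1.5 -2 1 0 0 0.005 0.80; 2 -4 1 0 0 0.014 0.80; 2.7 -6 1 0 0 0.025 0.80; 3.5 -8 1 0 0 0.037 0.80; 4.2 -10 1 0 0 0.048 0.80",
)

```text
clock: 4.78
tcp_pos: [0.5362, 0.0781, 0.2428]
eef_rot: [-2.641, -1.701, 0.0]
contact_force: [0.6, -1.0, 0.2]
finger_gap: 0.0169
```

Run:
```python
from h import *
st()
```

```text
t 4.775 q [ 0.5154 -0.1126 -0.0428 -0.0004 -1.6408  2.1997] 
 p [0.5362 0.0781 0.2428] gap 0.01686077919303895 F [ 0.5941 -0.9535  0.1562]
[[ 0.4136  0.9104 -0.    ]
 [ 0.9104 -0.4136 -0.0004]
 [-0.0004  0.0002 -1.    ]]
```

Request:
carry_out(
  rows="0.8 -2 0 0 0 0.011 0.80; 1.6 -4 0 0 0 0.022 0.80; 2.4 -6 0 0 0 0.034 0.80; 3.2 -8 0 0 0 0.045 0.80",
)

```text
clock: 5.28
tcp_pos: [0.5304, 0.0842, 0.2429]
eef_rot: [2.679, 1.641, 0.0]
contact_force: [0.2, -0.7, 0.0]
finger_gap: 0.0171
```

Run:
```python
from h import *
st()
d=manip.get_image('wrist'); crop(d,180,90,480,315,2.6,'w3.png')
```

```text
t 5.275 q [ 0.5322 -0.126  -0.055   0.     -1.6418  2.1381] 
 p [0.5304 0.0842 0.2429] gap 0.017114143765541285 F [ 0.2131 -0.746   0.0267]
[[ 0.4541  0.891   0.    ]
 [ 0.891  -0.4541  0.    ]
 [ 0.      0.     -1.    ]]
```

View pics/w3.png

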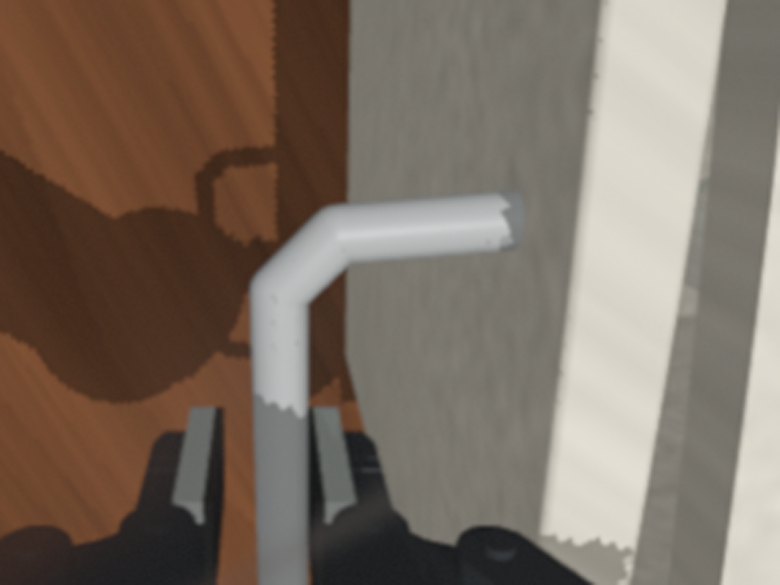

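The catch has been passed: the wedge between the door and the cabinet is visible and the force is near 0. I'll swing the door open.

Run:
```python
from h import *
o=manip.get_obs()
b=(o['tcp_pos'],R.from_rotvec(o['eef_rot']))
# tool yaw
print(np.degrees(np.arctan2(*b[1].as_matrix()[1::-1,1])), hpose(.1))
for th in [.13,.17,.22,.28,.35,.42,.49,.56,.63,.70,.77,.84]:
    h,a=hpose(th,-.001); delta([*h,.243],down(a),base=b)
```

```text
-27.01921326764535 (array([0.5306, 0.0837]), np.float64(-27.05506708607747))
1.3 -5.6 -0.0  -0.0001 -0.0002 0.0306
3.9 -12.5 -0.0  -0.0001 -0.0002 0.0706
7.6 -20.9 -0.0  -0.0001 -0.0002 0.1206
12.5 -30.8 -0.0  -0.0001 -0.0002 0.1806
19.1 -41.9 -0.0  -0.0002 -0.0002 0.2506
26.3 -52.5 -0.0  -0.0002 -0.0002 0.3206
34.3 -62.6 -0.0  -0.0002 -0.0001 0.3906
43.0 -72.1 -0.0  -0.0002 -0.0001 0.4606
52.4 -81.0 -0.0  -0.0002 -0.0001 0.5306
62.3 -89.2 -0.0  -0.0002 -0.0001 0.6006
72.8 -96.7 -0.0  -0.0002 -0.0001 0.6706
83.7 -103.4 -0.0  -0.0002 -0.0001 0.7406
```

Request:
carry_out(
  rows="1.3 -5.6 0 0 0 0.031 0.80; 3.9 -12.5 0 0 0 0.071 0.80; 7.6 -20.9 0 0 0 0.121 0.80; 12.5 -30.8 0 0 0 0.181 0.80; 19.1 -41.9 0 0 0 0.251 0.80; 26.3 -52.5 0 0 0 0.321 0.80; 34.3 -62.6 0 0 0 0.391 0.80; 43 -72.1 0 0 0 0.461 0.80; 52.4 -81 0 0 0 0.531 0.80; 62.3 -89.2 0 0 0 0.601 0.80; 72.8 -96.7 0 0 0 0.671 0.80; 83.7 -103.4 0 0 0 0.741 0.80",
)

```text
clock: 6.82
tcp_pos: [0.4761, 0.2057, 0.2429]
eef_rot: [3.091, 0.557, -0.0]
contact_force: [1.5, -1.0, 0.7]
finger_gap: 0.0173
```

Run:
```python
from h import *
o=st()
b=(o['tcp_pos'],R.from_rotvec(o['eef_rot']))
print(hpose(.84))
for th in [.91,.99,1.07,1.15,1.23,1.31,1.39,1.47,1.55,1.63,1.70,1.75]:
    h,a=hpose(th,-.001); delta([*h,.243],down(a),base=b)
d=manip.get_image('wrist'); crop(d,0,0,560,420,1,'w4.png')
```

```text
t 6.825 q [ 0.7967 -0.1751 -0.0989  0.0002 -1.6476  1.1308] 
 p [0.4761 0.2057 0.2429] gap 0.017294664887149768 F [ 1.4626 -1.0189  0.6879]
[[ 0.9371  0.3492 -0.0004]
 [ 0.3492 -0.9371  0.0004]
 [-0.0002 -0.0005 -1.    ]]
(array([0.4765, 0.2051]), np.float64(-69.4539439257584))
4.6 -12.4 -0.1  0.0004 0.0004 0.0681
10.6 -25.8 -0.1  0.0004 0.0003 0.1481
17.7 -38.7 -0.1  0.0005 0.0003 0.2281
25.8 -51.0 -0.1  0.0005 0.0003 0.3081
34.9 -62.6 -0.1  0.0005 0.0003 0.3881
44.8 -73.4 -0.1  0.0005 0.0003 0.4681
55.6 -83.4 -0.1  0.0005 0.0002 0.5481
67.2 -92.5 -0.1  0.0005 0.0002 0.6281
79.4 -100.7 -0.1  0.0005 0.0002 0.7081
92.3 -107.9 -0.1  0.0005 0.0002 0.7881
104.0 -113.3 -0.1  0.0005 0.0002 0.8581
112.5 -116.6 -0.1  0.0006 0.0002 0.9081
```

View pics/w4.png

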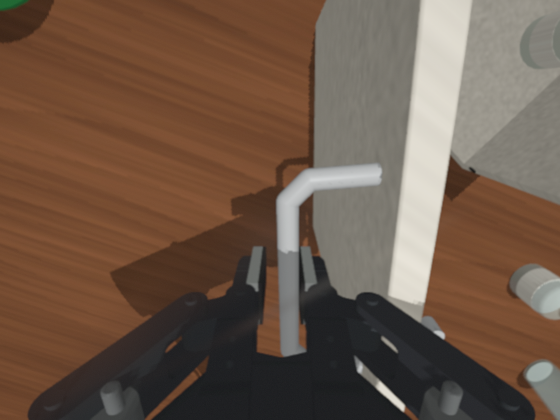

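Request:
carry_out(
  rows="4.6 -12.4 0 0 0 0.068 0.80; 10.6 -25.8 0 0 0 0.148 0.80; 17.7 -38.7 0 0 0 0.228 0.80; 25.8 -51 0 0 0 0.308 0.80; 34.9 -62.6 0 0 0 0.388 0.80; 44.8 -73.4 0 0 0 0.468 0.80; 55.6 -83.4 0 0 0 0.548 0.80; 67.2 -92.5 0 0 0 0.628 0.80; 79.4 -100.7 0 0 0 0.708 0.80; 92.3 -107.9 0 0 0 0.788 0.80; 104 -113.3 0 0 0 0.858 0.80; 112.5 -116.6 0 0 0 0.908 0.80",
)

```text
clock: 8.38
tcp_pos: [0.5409, 0.3543, 0.2427]
eef_rot: [3.023, -0.852, -0.001]
contact_force: [-0.4, -1.0, 0.5]
finger_gap: 0.0172
```

Run:
```python
from h import *
o=st()
print(hpose(1.75))
d=manip.get_image('wrist'); crop(d,0,0,560,420,1,'w5.png')
d=manip.get_image('top'); crop(d,100,90,420,330,2.4,'t5.png')
```

```text
t 8.375 q [ 0.8887  0.1669  0.2419 -0.0001 -1.6466  0.1325] 
 p [0.5409 0.3543 0.2427] gap 0.017240178617145236 F [-0.4399 -1.0363  0.513 ]
[[ 0.8527 -0.5223 -0.0002]
 [-0.5223 -0.8527  0.0008]
 [-0.0006 -0.0006 -1.    ]]
(array([0.5403, 0.3534]), np.float64(-121.5931032826633))
```

View pics/w5.png

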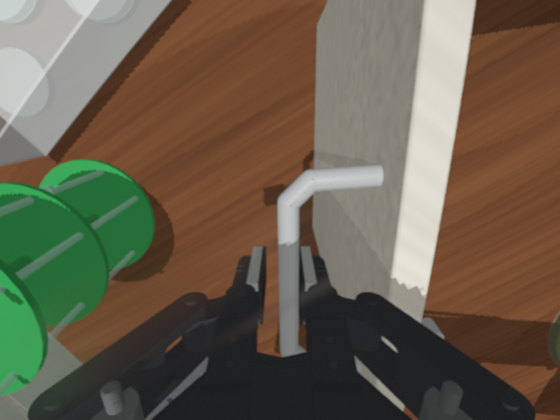

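View pics/t5.png

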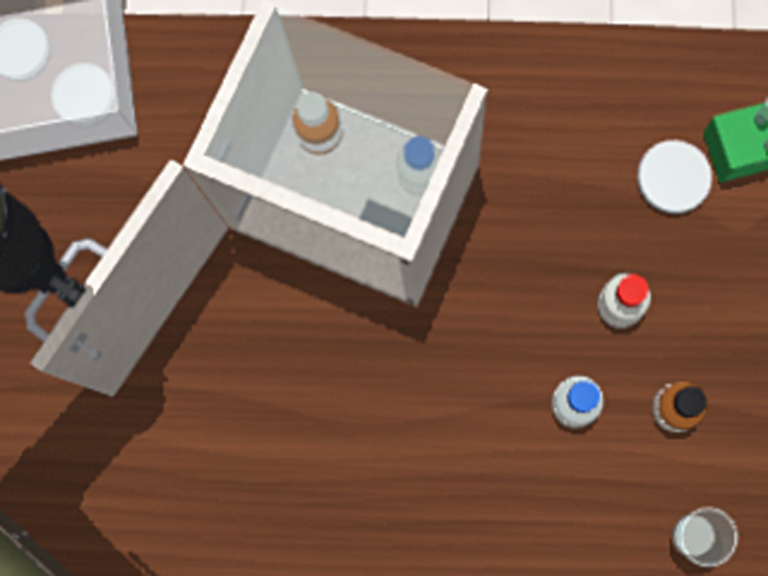

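```bash
cat > kd.py <<'E'
import numpy as np
D=[([-.9903,.0409,.0838,-.0005,-1.6155,-.3337],[.1466,-.5815,.2302]),
([-.1697,-.3442,.0015,-.0001,-1.9161,.8912],[.3453,-.2585,.3703]),
([.4928,-.0451,.2162,-.0005,-1.8334,2.2772],[.5459,.0703,.3489]),
([.4945,-.0957,-.0245,.0005,-1.6408,2.2686],[.5442,.07,.2445]),
([.7967,-.1751,-.0989,.0002,-1.6476,1.1308],[.4761,.2057,.2429]),
([.8887,.1669,.2419,-.0001,-1.6466,.1325],[.5409,.3543,.2427])]
E
python3 - <<'E'
from kd import D
import numpy as np
from scipy.optimize import least_squares
def m(p,j):
    r0,L1,L2,e,z,lat=p; f=j[2]-j[1]
    return np.array([r0+L1*np.sin(j[1])+L2*np.cos(f)-e*np.sin(f), z+L1*np.cos(j[1])+L2*np.sin(f)+e*np.cos(f),lat])
def res(p):
    out=[]
    for j,P in D:
        c,s=np.cos(j[0]),np.sin(j[0]); out+=list(m(p,j)-[c*P[0]+s*P[1],P[2],s*P[0]-c*P[1]])
    return np.array(out)
f=least_squares(res,[0,.4,.5,0,0,.19]); print(f.x,np.abs(f.fun).max()*1e3,f.cost)
s=np.linalg.svd(f.jac)[1];print(s)
E
```

```text
[ 2.31461031e-04  3.98379483e-01  5.51022003e-01  8.89696923e-04
 -1.92266892e-01  1.96490381e-01] 0.5022551877387205 3.2701355042491426e-07
[4.2297679  3.45838513 2.44948974 0.27902639 0.19892791 0.17665722]
```

Run:
```python
from h import *
import pickle
D=pickle.load(open('D0.pkl','rb'))
for z in (.4,.5,.55,.6,.65,.7):
    print(z,proj(D['scene'],[.1466,-.5815,z]),proj(D['top'],[.1466,-.5815,z]),proj(D['top'],[.5459,.0703,z+.119]))
```

```text
0.4 [[ 66.8246 366.5468]] [[513.4594 380.2433]] [[219.656  183.2196]]
0.5 [[ 48.4843 364.7792]] [[533.7401 386.7041]] [[213.0442 170.844 ]]
0.55 [[ 38.1057 363.7322]] [[545.1539 390.2957]] [[209.2074 163.6535]]
0.6 [[ 26.7843 362.5494]] [[557.537  394.1522]] [[204.9383 155.6448]]
0.65 [[ 14.3974 361.2043]] [[570.9863 398.2888]] [[200.1611 146.6728]]
0.7 [[  0.8042 359.6631]] [[585.5978 402.7142]] [[194.7819 136.5572]]
```

Run:
```python
from h import *
d=manip.get_image('scene'); crop(d,0,0,420,315,1.9,'s6.png')
```

```text
(no output)
```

View pics/s6.png

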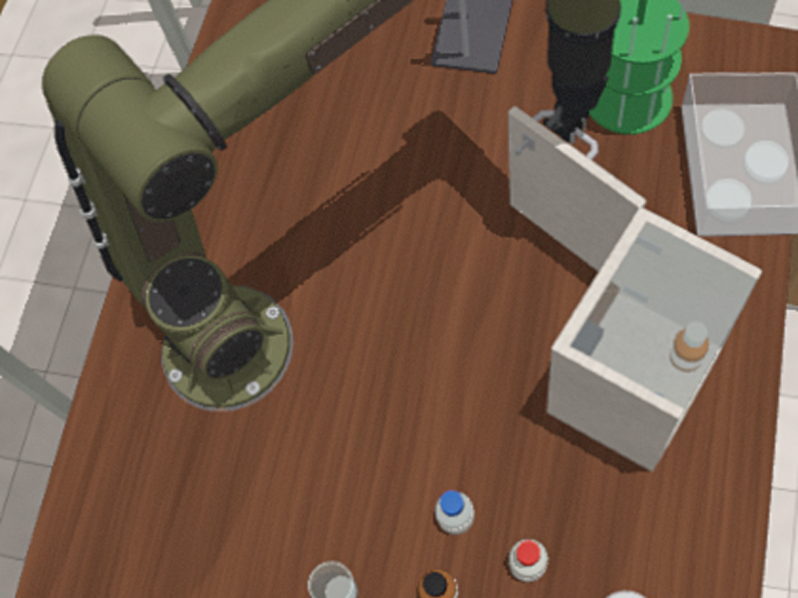

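Request:
carry_out(
  rows="0 0 -30 0 0 0 0.78; 0 0 -70 0 0 0 0.78; 0 0 -130 0 0 0 0.7; -30 30 -150 -0.15 0.1 0 0.3; -60 60 -150 -0.3 0.2 0 0; -60 60 -150 -0.3 0.2 0 0",
)

```text
clock: 9.28
tcp_pos: [0.4558, 0.3363, 0.3909]
eef_rot: [2.687, -0.746, 0.156]
contact_force: [1.0, 0.0, -0.6]
finger_gap: 0.0786
```

Run:
```python
from h import *
o=st(); print(list(o['joint_positions']),list(o['tcp_pos']),list(o['eef_rot']))
```

```text
t 9.275 q [ 1.0983  0.2253  0.467   0.2067 -2.1252  0.0122] 
 p [0.4558 0.3363 0.3909] gap 0.07857725311345247 F [ 0.9507  0.0472 -0.5818]
[[ 0.8555 -0.4795  0.1956]
 [-0.5177 -0.8016  0.2992]
 [ 0.0134 -0.3572 -0.9339]]
[np.float64(1.0982763871723755), np.float64(0.22531959698772783), np.float64(0.4669891984815055), np.float64(0.20671217625362218), np.float64(-2.1251833470378774), np.float64(0.01218087523460113)] [np.float64(0.4558246127067206), np.float64(0.33626120148018657), np.float64(0.3909274084611283)] [np.float64(2.6873976800615846), np.float64(-0.7462127401698283), np.float64(0.1564398859935224)]
```

```bash
cat > kin.py <<'E'
import numpy as np
from scipy.spatial.transform import Rotation as R
from scipy.optimize import least_squares
PAR=[.398,.551,.196,.34,.148,0.0,1]
def fk(q,par=None,full=False):
    L1,L2,w,Lt,z0,a,s4=par if par is not None else PAR
    c,s=np.cos(q[0]),np.sin(q[0]); u=np.array([c,s,0]); n=np.array([s,-c,0]); z=np.array([0,0,1.])
    ph=q[2]-q[1]
    S=np.array([0,0,z0]); E=S+L1*(np.sin(q[1])*u+np.cos(q[1])*z)
    f=np.cos(ph)*u+np.sin(ph)*z; g=-np.sin(ph)*u+np.cos(ph)*z
    r4=R.from_rotvec(s4*q[3]*f); n4=r4.apply(n); g4=r4.apply(g)
    W=E+L2*f+a*n; C=W+w*n4
    t=np.cos(q[4])*f+np.sin(q[4])*g4; b=-np.sin(q[4])*f+np.cos(q[4])*g4  # at q5=-pi/2: t=-g, b=f
    P=C+Lt*t
    # at q6=0 tool y = -f direction = -b
    # rotating +q6 turns ccw about -t
    y0=-b; r6=R.from_rotvec(-q[5]*t); y=r6.apply(y0)
    Rm=np.column_stack([np.cross(y,t),y,t])
    if full: return P,Rm,(S,E,W,C)
    return P,Rm
E
python3 - <<'E'
from kin import *; from kd import D
np.set_printoptions(precision=4,suppress=True)
X=([1.0982763,.2253196,.4669892,.2067122,-2.1251833,.0121809],[.4558246,.3362612,.3909274],[2.6873977,-.7462127,.1564399])
for s in (1,-1):
    p=PAR[:6]+[s]; P,Rm=fk(X[0],p); print(s,P,X[1]); print(Rm.T@R.from_rotvec(X[2]).as_matrix())
    def res(v):
        pp=list(v)+[s]; o=[]
        for j,Q in D: o+=list(fk(j,pp)[0]-Q)
        return np.array(o+list(fk(X[0],pp)[0]-X[1])+[.05*(v[5])])
    f=least_squares(res,PAR[:6]); print(f.x,abs(f.fun).max(),f.fun[-4:])
E
```

```text
1 [0.358  0.4094 0.3112] [0.4558246, 0.3362612, 0.3909274]
[[ 0.9158 -0.2122  0.3411]
 [ 0.2107  0.9766  0.0419]
 [-0.342   0.0335  0.9391]]
[ 0.3303  0.54   -0.324   0.125   0.0008  0.5305] 0.06024101192968967 [-0.038   0.0602  0.0088  0.0265]
-1 [0.4549 0.3382 0.3893] [0.4558246, 0.3362612, 0.3909274]
[[ 1.  0.  0.]
 [-0.  1.  0.]
 [-0. -0.  1.]]
[ 0.3999  0.5514  0.1966  0.3468  0.1538 -0.0001] 4.6848630897655674e-05 [ 0.  0.  0. -0.]
```

```bash
cat >> kin.py <<'E'
PAR=[.3999,.5514,.1966,.3468,.1538,0.0,-1]
LO=np.array([-2.56,-1.29,-1.08,-3.29,-2.81,-2.99]);HI=np.array([2.56,2.01,1.49,1.98,-.18,2.99])
CAB=np.array([.7059,.0566,-.3722])
def tdir(yaw,beta):
    return np.array([np.cos(beta)*np.cos(yaw),np.cos(beta)*np.sin(yaw),-np.sin(beta)])
def Rtool(yaw,beta,flip=1):
    t=tdir(yaw,beta); y=flip*np.array([-np.sin(yaw),np.cos(yaw),0]); return np.column_stack([np.cross(y,t),y,t])
def ik(P,Rm,q0,m=.03):
    def r(q):
        p,M=fk(q); return np.r_[(p-P)*5,R.from_matrix(M.T@Rm).as_rotvec()]
    f=least_squares(r,np.clip(q0,LO+m+.01,HI-m-.01),bounds=(LO+m,HI-m),xtol=1e-10,ftol=1e-10)
    return f.x,np.abs(f.fun).max()
def toc(w):
    x,y,a=CAB; d=np.asarray(w)[...,:2]-[x,y]
    return np.stack([np.cos(a)*d[...,0]+np.sin(a)*d[...,1],-np.sin(a)*d[...,0]+np.cos(a)*d[...,1],np.asarray(w)[...,2]],-1)
def boxd(p,lo,hi):
    return np.linalg.norm(np.maximum(np.maximum(lo-p,p-hi),0),axis=-1)
def doorframe(pc,th):
    d=pc[...,:2]-[-.1,.13]; c,s=np.cos(-th),np.sin(-th)
    return np.stack([c*d[...,0]+s*d[...,1],-s*d[...,0]+c*d[...,1],pc[...,2]],-1)
def clear(q,th):
    P,Rm,(S,E,W,C)=fk(q,full=True); t=Rm[:,2]; G=P-.0187*t
    sg=lambda a,b,n=15:a+(b-a)*np.linspace(0,1,n)[:,None]
    arm=[(sg(E,W),.065),(sg(W,C),.07),(sg(C-.07*t,C+.12*t),.06),(sg(C+.12*t,G-.054*t),.052)]
    out=[]
    for pts,r in arm:
        pc=toc(pts); pd=doorframe(pc,th)
        dd=min(boxd(pd,np.array([-.016,-.259,.002]),np.array([0,-.001,.288])).min(),boxd(pd,np.array([-.061,-.24,.25]),np.array([-.016,-.11,.275])).min())-r
        # cabinet boards: left,right walls, top, floor
        L=[(-.1,.115,0,.1,.13,.29),(-.1,-.13,0,.1,-.115,.29),(-.1,-.13,.275,.1,.13,.29),(-.1,-.13,0,.1,.13,.018),(-.09,-.11,.24,-.055,-.06,.29)]
        dc=min(boxd(pc,np.array(b[:3]),np.array(b[3:])).min() for b in L)-r
        out+=[dd,dc,pts[:,2].min()-r]
    return min(out),out
E
cat > search.py <<'E'
from kin import *
np.set_printoptions(precision=3,suppress=True)
rng=np.random.default_rng(0)
starts=[np.array([a,.6,.3,b,c,d]) for a in (0,.6,-.5) for b in (0,-1.5,-3,1.5) for c in (-1.,-.4) for d in (0,1.5,-1.5)]
def bw(cx,cy,z): x,y,a=CAB; return np.array([x+np.cos(a)*cx-np.sin(a)*cy,y+np.sin(a)*cx+np.cos(a)*cy,z])
res=[]
for beta in np.radians([15,30,42]):
  for dy in np.radians([-25,0,25]):
    for flip in (1,-1):
      yaw=CAB[2]+dy; M=Rtool(yaw,beta,flip); P=bw(-.025,0,.115)+.020*M[:,2]
      seen=[]
      for q0 in starts:
        q,e=ik(P,M,q0)
        if e<1e-4 and not any(np.abs(q-s).max()<.05 for s in seen):
          seen.append(q); c,o=clear(q,1.75); res.append((c,np.degrees(beta),np.degrees(dy),flip,q))
res.sort(key=lambda r:-r[0])
for r in res[:16]: print('%.3f b%.0f dy%.0f f%d'%r[:4],r[4])
E
time python3 search.py
```

```text
0.045 b30 dy0 f-1 [ 0.247 -0.173 -0.98   1.886 -0.557 -0.71 ]
0.045 b30 dy0 f1 [ 0.247 -0.173 -0.98   1.886 -0.557  2.432]
0.017 b42 dy0 f1 [ 0.456 -0.159 -0.863  1.245 -0.616  2.903]
0.017 b42 dy0 f-1 [ 0.456 -0.159 -0.863  1.245 -0.616 -0.238]
-0.003 b42 dy-25 f1 [ 0.62   0.066 -0.619  1.02  -1.042  2.664]
-0.003 b42 dy-25 f-1 [ 0.62   0.066 -0.619  1.02  -1.042 -0.478]
-0.027 b30 dy-25 f-1 [ 0.603  0.099 -0.719  1.296 -1.094 -0.708]
-0.027 b30 dy-25 f1 [ 0.603  0.099 -0.719  1.296 -1.094  2.433]
-0.039 b15 dy-25 f1 [ 0.558  0.196 -0.78   1.589 -1.24   2.19 ]
-0.039 b15 dy-25 f-1 [ 0.558  0.196 -0.78   1.589 -1.24  -0.952]
real	1m38.234s
user	1m36.992s
sys	0m0.116s
```

```bash
cat > search2.py <<'E'
from kin import *
np.set_printoptions(precision=3,suppress=True)
def bw(cx,cy,z): x,y,a=CAB; return np.array([x+np.cos(a)*cx-np.sin(a)*cy,y+np.sin(a)*cx+np.cos(a)*cy,z])
S=[np.array([.3,-.17,-.93,1.6,-.58,-.5]),np.array([.6,.07,-.65,1.1,-1.05,-.55])]
res=[]
for b in (24,30,36,42):
  for dy in (-16,-8,0,8,16):
   for cy in (-.02,.0,.02):
    for cx in (-.03,-.015):
      beta=np.radians(b);yaw=CAB[2]+np.radians(dy); M=Rtool(yaw,beta,-1); P=bw(cx,cy,.115)+.020*M[:,2]
      for q0 in S:
        q,e=ik(P,M,q0)
        if e<1e-4:
          mg=np.minimum(q-LO,HI-q).min()
          # retreat check
          cl=[clear(q,1.75)[0]]; ok=True;qq=q
          for d in (.05,.1,.15,.2):
            qq,e=ik(P-d*np.array([np.cos(yaw),np.sin(yaw),0]),M,qq)
            if e>1e-4: ok=False;break
            cl.append(clear(qq,1.75)[0]); mg=min(mg,np.minimum(qq-LO,HI-qq).min())
          res.append((min(cl)if ok else -1,b,dy,cx,cy,mg,np.array(cl),q,qq)); break
res.sort(key=lambda r:-min(r[0],r[5]*.3))
for r in res[:14]: print('%.3f b%d dy%d cx%.3f cy%.2f mg%.3f'%r[:6],r[6],r[7])
E
time python3 search2.py
```

```text
0.031 b36 dy-16 cx-0.030 cy-0.02 mg0.139 [0.034 0.035 0.031 0.039 0.039] [ 0.533 -0.064 -0.83   1.295 -0.893 -0.541]
0.030 b30 dy-16 cx-0.030 cy-0.02 mg0.102 [0.037 0.032 0.03  0.039 0.04 ] [ 0.497 -0.049 -0.879  1.475 -0.917 -0.683]
0.025 b30 dy-16 cx-0.015 cy-0.02 mg0.111 [0.034 0.029 0.025 0.035 0.035] [ 0.466 -0.023 -0.854  1.498 -0.895 -0.682]
0.025 b36 dy-16 cx-0.015 cy-0.02 mg0.149 [0.025 0.033 0.028 0.032 0.035] [ 0.503 -0.037 -0.805  1.312 -0.872 -0.536]
0.027 b24 dy-16 cx-0.015 cy-0.02 mg0.081 [0.033 0.028 0.027 0.035 0.035] [ 0.426  0.003 -0.888  1.671 -0.942 -0.816]
0.027 b36 dy-8 cx-0.015 cy0.02 mg0.075 [0.027 0.03  0.039 0.046 0.048] [ 0.485 -0.044 -0.817  1.405 -0.76  -0.51 ]
0.030 b24 dy-16 cx-0.030 cy-0.02 mg0.072 [0.035 0.03  0.034 0.039 0.042] [ 0.458 -0.022 -0.913  1.645 -0.962 -0.815]
0.032 b36 dy-8 cx-0.030 cy0.02 mg0.065 [0.032 0.033 0.043 0.048 0.052] [ 0.515 -0.071 -0.841  1.385 -0.781 -0.513]
0.019 b42 dy-8 cx-0.030 cy0.02 mg0.119 [0.019 0.033 0.046 0.048 0.05 ] [ 0.559 -0.068 -0.772  1.166 -0.789 -0.34 ]
0.019 b42 dy-8 cx-0.030 cy0.00 mg0.076 [0.019 0.052 0.065 0.067 0.069] [ 0.532 -0.104 -0.807  1.174 -0.771 -0.326]
0.017 b42 dy-16 cx-0.030 cy0.00 mg0.229 [0.017 0.028 0.023 0.021 0.02 ] [ 0.586 -0.031 -0.729  1.101 -0.907 -0.404]
0.017 b42 dy-16 cx-0.030 cy-0.02 mg0.185 [0.017 0.045 0.041 0.04  0.039] [ 0.56  -0.067 -0.765  1.11  -0.889 -0.392]
0.012 b30 dy-16 cx-0.030 cy0.00 mg0.149 [0.017 0.012 0.013 0.02  0.022] [ 0.531 -0.011 -0.842  1.452 -0.939 -0.686]
0.012 b36 dy-16 cx-0.030 cy0.00 mg0.185 [0.021 0.016 0.012 0.02  0.02 ] [ 0.562 -0.027 -0.793  1.279 -0.913 -0.548]
real	0m13.140s
user	0m13.015s
sys	0m0.204s
```

```bash
cat > path.py <<'E'
from kin import *
import sys
np.set_printoptions(precision=3,suppress=True)
def bw(cx,cy,z): x,y,a=CAB; return np.array([x+np.cos(a)*cx-np.sin(a)*cy,y+np.sin(a)*cx+np.cos(a)*cy,z])
b=np.radians(36); yp=CAB[2]+np.radians(-14); off=.020
t0=lambda yaw:tdir(yaw,b)*off
q,e=ik(bw(-.025,-.015,.115)+t0(yp),Rtool(yp,b,-1),[.533,-.064,-.83,1.295,-.893,-.541]); print('place',q,e,clear(q,1.75)[0])
qo=q
for d in np.linspace(0,.23,8):
    q,e=ik(bw(-.025,-.015,.13+.5*max(0,d-.0)*0)-d*np.array([np.cos(yp),np.sin(yp),0])+t0(yp),Rtool(yp,b,-1),q)
    print('out %.2f'%d,q,e<1e-4,'%.3f'%clear(q,1.75)[0])
Pout=bw(-.025,-.015,.13)-.23*np.array([np.cos(yp),np.sin(yp),0]); print(Pout)
for z in (.16,.2,.25):
    q,e=ik(np.r_[Pout[:2],z]+t0(yp),Rtool(yp,b,-1),q); print('up',z,q,e<1e-4,'%.3f'%clear(q,1.75)[0])
qh=q
for yaw in np.radians([-80,-60,-45,-30,-15,0]):
    q=qh;ok=True;mc=1;mm=9;js=0
    for s in np.linspace(0,1,13)[1:]:
        p=(1-s)*np.r_[Pout[:2],.25]+s*np.array([.445,-.35,.25]); yy=(1-s)*yp+s*yaw
        qn,e=ik(p+t0(yy),Rtool(yy,b,-1),q); ok&=e<1e-4; js=max(js,abs(qn-q).max()); q=qn; mc=min(mc,clear(q,1.75)[0]); mm=min(mm,np.minimum(q-LO,HI-q).min())
    qu=q
    for z in (.2,.15,.097):
        q,e=ik(np.array([.445,-.35,z])+t0(yaw),Rtool(yaw,b,-1),q); ok&=e<1e-4; mm=min(mm,np.minimum(q-LO,HI-q).min())
    print('yaw %.0f'%np.degrees(yaw),ok,'clr %.3f marg %.3f step %.2f'%(mc,mm,js),qu,q,'%.3f'%clear(q,1.75)[0])
E
python3 path.py
```

```text
place [ 0.512 -0.067 -0.835  1.326 -0.853 -0.53 ] 7.922066589750146e-13 0.031203167498643374
out 0.00 [ 0.524 -0.084 -0.821  1.294 -0.87  -0.493] True 0.019
out 0.03 [ 0.602 -0.127 -0.856  1.25  -0.928 -0.506] True 0.038
out 0.07 [ 0.686 -0.166 -0.887  1.204 -0.989 -0.522] True 0.043
out 0.10 [ 0.774 -0.201 -0.912  1.156 -1.055 -0.541] True 0.041
out 0.13 [ 0.866 -0.231 -0.932  1.107 -1.123 -0.564] True 0.045
out 0.16 [ 0.961 -0.256 -0.945  1.057 -1.192 -0.591] True 0.046
out 0.20 [ 1.057 -0.274 -0.953  1.006 -1.262 -0.621] True 0.046
out 0.23 [ 1.154 -0.286 -0.954  0.955 -1.33  -0.656] True 0.050
[0.49  0.185 0.13 ]
up 0.16 [ 1.159 -0.319 -0.921  0.941 -1.372 -0.604] True 0.050
up 0.2 [ 1.164 -0.354 -0.872  0.927 -1.425 -0.539] True 0.054
up 0.25 [ 1.168 -0.382 -0.803  0.916 -1.488 -0.462] True 0.059
yaw -80 False clr 0.070 marg 0.030 step 0.12 [ 0.033 -0.456 -0.874  1.021 -1.221 -0.272] [-0.037 -0.299 -1.05   1.175 -1.025 -0.564] 0.077
yaw -60 False clr 0.074 marg 0.030 step 0.14 [-0.058 -0.697 -1.024  1.021 -0.915  0.058] [-0.111 -0.431 -1.05   1.044 -0.803 -0.113] 0.092
yaw -45 False clr 0.073 marg 0.030 step 0.15 [-0.128 -0.82  -1.05   0.849 -0.713  0.432] [-0.207 -0.576 -1.05   0.718 -0.55   0.489] 0.098
yaw -30 False clr 0.071 marg 0.030 step 0.17 [-0.189 -0.869 -0.981  0.49  -0.6    0.954] [-0.289 -0.675 -1.05   0.263 -0.336  1.174] 0.084
yaw -15 False clr 0.070 marg 0.030 step 0.37 [-0.367 -0.755 -0.712 -0.136 -0.678  1.739] [-0.384 -0.647 -0.895 -0.258 -0.396  1.882] 0.076
yaw 0 False clr 0.070 marg 0.030 step 0.45 [-0.692 -0.522 -0.408 -0.667 -0.985  2.434] [-0.761 -0.378 -0.542 -0.856 -0.831  2.741] 0.076
```

```bash
cat > pick.py <<'E'
from path import *
print('----')
for yaw in range(-130,91,15):
    y=np.radians(yaw); seen=[]
    for q0 in ([-.7,-.4,-.5,-.85,-.8,0],[0,-.4,-.8,1.1,-1,0],[-.4,-.6,-.8,-.2,-.5,0],[-1,0,-.3,-2.5,-1,0]):
        q0=np.array(q0); q,e=ik(np.array([.445,-.35,.097])+t0(y),Rtool(y,b,-1),q0)
        if e<1e-4 and not any(abs(q-s).max()<.05 for s in seen):
            seen.append(q); print(yaw,q,'%.3f'%np.minimum(q-LO,HI-q).min(),'z',clear(q,1.75)[0])
E
python3 pick.py | sed -n '/----/,$p'
```

```text
----
-130 [ 0.013  0.271 -0.404  0.661 -1.616 -0.937] 0.676 z -0.05919514739641465
-115 [ 0.047  0.114 -0.616  0.805 -1.459 -0.844] 0.464 z -0.013515873578070457
-100 [ 0.046 -0.06  -0.823  0.965 -1.289 -0.745] 0.257 z 0.015854822194235063
-85 [-0.011 -0.25  -1.014  1.14  -1.089 -0.624] 0.066 z 0.07597628279581486
-10 [-0.547 -0.543 -0.725 -0.588 -0.56   2.311] 0.355 z 0.07597628279865187
5 [-0.823 -0.306 -0.475 -0.911 -0.942  2.867] 0.123 z 0.0759762828107041
50 [-0.913  0.232  0.048 -0.914 -1.633 -2.866] 0.124 z 0.07597628279445859
65 [-0.866  0.372  0.208 -0.859 -1.809 -2.747] 0.243 z 0.07597628279580354
80 [-0.801  0.495  0.353 -0.79  -1.967 -2.625] 0.365 z 0.07597628279482771
```

Run:
```python
from h import *
d=manip.get_image('scene'); d2=manip.get_image('top')
w=manip.get_image('wrist')
o=manip.get_obs(); print(proj(d,[w['origin'],o['tcp_pos']]),proj(d2,[w['origin'],o['tcp_pos']]))
print(R.from_rotvec(o['eef_rot']).inv().apply(w['origin']-o['tcp_pos']))
crop(d,200,0,340,120,5,'s7.png'); crop(d2,60,90,230,240,4,'t7.png')
```

```text
[[300.6835   5.0943]
 [272.3954  41.2258]] [[ 83.901  186.4675]
 [109.5509 230.8818]]
[ 0.0837 -0.0008 -0.1419]
```

View pics/s7.png

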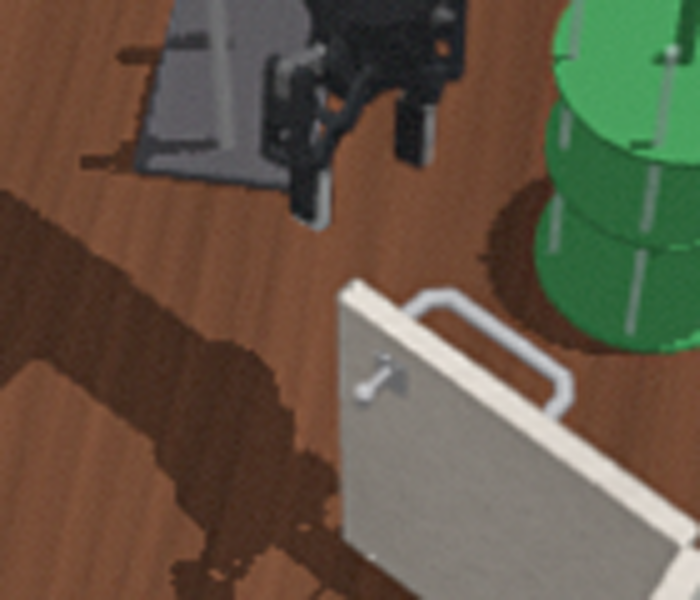

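View pics/t7.png

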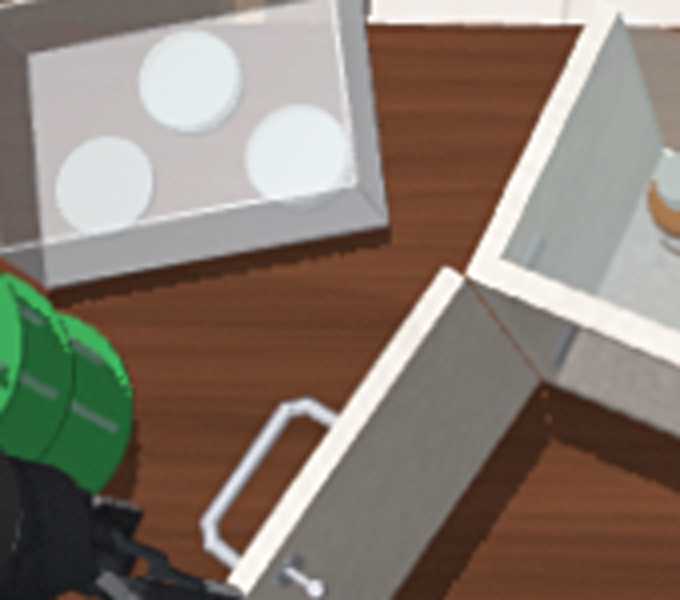

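```bash
cat > path2.py <<'E'
from kin import *
from scipy.spatial.transform import Slerp
np.set_printoptions(precision=3,suppress=True)
def bw(cx,cy,z): x,y,a=CAB; return np.array([x+np.cos(a)*cx-np.sin(a)*cy,y+np.sin(a)*cx+np.cos(a)*cy,z])
b=np.radians(38); yp=CAB[2]+np.radians(-14); yk=np.radians(-92); off=.020
A=np.array([.445,-.35,.098])
mg=lambda q:np.minimum(q-LO,HI-q).min()
def pose(p,yaw): M=Rtool(yaw,b,-1); return p+off*M[:,2],M
def seg(q,P0,P1,n,name,th=1.75):
    S=Slerp([0,1],R.from_matrix([P0[1],P1[1]])); out=[]
    for s in np.linspace(0,1,n+1)[1:]:
        q2,e=ik((1-s)*P0[0]+s*P1[0],S(s).as_matrix(),q,.0); c=clear(q2,th)[0]; out.append((e<1e-4,round(c,3),round(mg(q2),2),round(abs(q2-q).max(),2))); q=q2
    print(name,out[::max(1,n//8)],q); return q
if __name__=='__main__':
    q0=np.array([1.0983,.2253,.4670,.2067,-2.1252,.0122]); P0=fk(q0)
    up=pose(A+[0,0,.17],yk); 
    mid=pose(np.array([.44,0,.30]),np.radians(-70))
    q=seg(q0,P0,mid,10,'a'); q=seg(q,mid,up,10,'b'); q=seg(q,up,pose(A,yk),6,'desc'); q=seg(q,pose(A,yk),up,6,'lift')
    f=bw(-.025,-.015,0)-.25*np.array([np.cos(yp),np.sin(yp),0]); print(f)
    fr=pose(np.array([f[0],f[1],.20]),yp); fl=pose(np.array([f[0],f[1],.13]),yp)
    q=seg(q,up,mid,10,'c');q=seg(q,mid,fr,10,'c2'); q=seg(q,fr,fl,4,'low'); pl=pose(bw(-.025,-.015,.13),yp)
    q=seg(q,fl,pl,8,'in'); q=seg(q,pl,pose(bw(-.025,-.015,.116),yp),2,'set')
E
python3 path2.py
```

```text
a [(np.True_, np.float64(0.108), np.float64(0.73), np.float64(0.15)), (np.True_, np.float64(0.101), np.float64(0.78), np.float64(0.14)), (np.True_, np.float64(0.101), np.float64(0.81), np.float64(0.13)), (np.True_, np.float64(0.106), np.float64(0.84), np.float64(0.12)), (np.True_, np.float64(0.118), np.float64(0.86), np.float64(0.12)), (np.True_, np.float64(0.133), np.float64(0.78), np.float64(0.11)), (np.True_, np.float64(0.15), np.float64(0.67), np.float64(0.1)), (np.True_, np.float64(0.136), np.float64(0.57), np.float64(0.1)), (np.True_, np.float64(0.122), np.float64(0.48), np.float64(0.09)), (np.True_, np.float64(0.108), np.float64(0.39), np.float64(0.09))] [ 0.949 -0.426 -0.692  0.741 -1.842 -0.598]
b [(np.True_, np.float64(0.095), np.float64(0.36), np.float64(0.07)), (np.True_, np.float64(0.088), np.float64(0.34), np.float64(0.08)), (np.True_, np.float64(0.09), np.float64(0.32), np.float64(0.09)), (np.True_, np.float64(0.1), np.float64(0.31), np.float64(0.09)), (np.True_, np.float64(0.11), np.float64(0.31), np.float64(0.09)), (np.True_, np.float64(0.12), np.float64(0.31), np.fl
[... 3048 characters left out ...]
09)), (np.True_, np.float64(0.046), np.float64(0.15), np.float64(0.09)), (np.True_, np.float64(0.046), np.float64(0.15), np.float64(0.09)), (np.True_, np.float64(0.045), np.float64(0.17), np.float64(0.09)), (np.True_, np.float64(0.045), np.float64(0.19), np.float64(0.08)), (np.True_, np.float64(0.047), np.float64(0.22), np.float64(0.08)), (np.True_, np.float64(0.033), np.float64(0.25), np.float64(0.08)), (np.True_, np.float64(0.014), np.float64(0.28), np.float64(0.07))] [ 0.535 -0.085 -0.799  1.23  -0.869 -0.442]
set [(np.True_, np.float64(0.02), np.float64(0.27), np.float64(0.02)), (np.True_, np.float64(0.025), np.float64(0.27), np.float64(0.02))] [ 0.525 -0.07  -0.813  1.259 -0.852 -0.476]
```

```bash
cat >> h.py <<'E'
import kin
from path2 import pose,bw,A,yk,yp
def rows(P,n,c,lim=True):
    o=manip.get_obs(); s,t=delta(P[0],R.from_matrix(P[1]),o,show=False)
    print('dist %.0f ang %.1f deg'%(np.linalg.norm(s),np.degrees(np.linalg.norm(t))))
    print('; '.join('%.1f %.1f %.1f %.3f %.3f %.3f %g'%(*(s*i/n),*(t*i/n),c) for i in range(1,n+1)))
MID=(np.array([.44,0,.30]),np.radians(-70))
E
python3 - <<'E'
from h import *
rows(pose(*MID),10,.3)
E
```

```text
dist 365 ang 52.4 deg
13.8 25.5 22.1 -0.010 0.058 0.070 0.3; 27.6 51.1 44.3 -0.019 0.116 0.141 0.3; 41.4 76.6 66.4 -0.029 0.173 0.211 0.3; 55.2 102.1 88.5 -0.038 0.231 0.281 0.3; 69.0 127.6 110.7 -0.048 0.289 0.352 0.3; 82.8 153.2 132.8 -0.057 0.347 0.422 0.3; 96.6 178.7 154.9 -0.067 0.404 0.492 0.3; 110.4 204.2 177.1 -0.076 0.462 0.562 0.3; 124.2 229.7 199.2 -0.086 0.520 0.633 0.3; 138.0 255.3 221.3 -0.095 0.578 0.703 0.3
```

Request:
carry_out(
  rows="13.8 25.5 22.1 -0.010 0.058 0.070 0.3; 27.6 51.1 44.3 -0.019 0.116 0.141 0.3; 41.4 76.6 66.4 -0.029 0.173 0.211 0.3; 55.2 102.1 88.5 -0.038 0.231 0.281 0.3; 69.0 127.6 110.7 -0.048 0.289 0.352 0.3; 82.8 153.2 132.8 -0.057 0.347 0.422 0.3; 96.6 178.7 154.9 -0.067 0.404 0.492 0.3; 110.4 204.2 177.1 -0.076 0.462 0.562 0.3; 124.2 229.7 199.2 -0.086 0.520 0.633 0.3; 138.0 255.3 221.3 -0.095 0.578 0.703 0.3; 138.0 255.3 221.3 -0.095 0.578 0.703 0.3",
)

```text
clock: 10.8
tcp_pos: [0.4443, -0.0174, 0.2869]
eef_rot: [1.999, -1.404, 0.975]
contact_force: [0.6, 0.6, 0.2]
finger_gap: 0.0597
```

Run:
```python
from h import *
o=st(); print(kin.fk(o['joint_positions'])[0])
rows(pose(A+[0,0,.15],yk),10,.3)
d=manip.get_image('top'); crop(d,320,190,420,335,4,'t8.png')
```

```text
t 10.8 q [ 0.946 -0.428 -0.696  0.741 -1.843 -0.598] 
 p [ 0.444 -0.017  0.287] gap 0.059720654670023875 F [0.602 0.64  0.207]
[[ 0.209 -0.578  0.789]
 [-0.941 -0.338  0.001]
 [ 0.266 -0.742 -0.615]]
[ 0.444 -0.017  0.287]
dist 352 ang 21.8 deg
16.1 11.8 29.0 -0.030 -0.000 0.023 0.3; 32.2 23.5 58.0 -0.060 -0.000 0.047 0.3; 48.3 35.3 87.0 -0.090 -0.000 0.070 0.3; 64.4 47.1 116.1 -0.120 -0.001 0.094 0.3; 80.6 58.8 145.1 -0.149 -0.001 0.117 0.3; 96.7 70.6 174.1 -0.179 -0.001 0.141 0.3; 112.8 82.3 203.1 -0.209 -0.001 0.164 0.3; 128.9 94.1 232.1 -0.239 -0.001 0.188 0.3; 145.0 105.9 261.1 -0.269 -0.001 0.211 0.3; 161.1 117.6 290.2 -0.299 -0.001 0.235 0.3
```

View pics/t8.png

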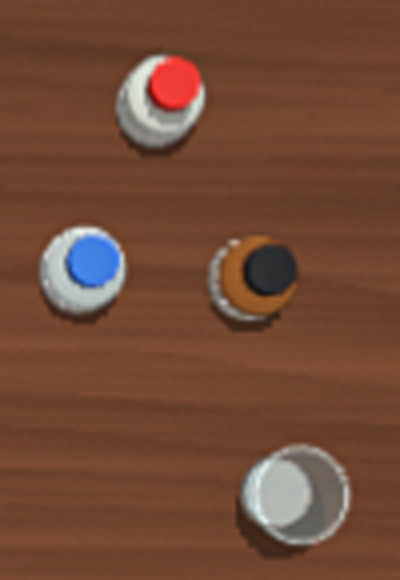

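Model FK matches. The black cap is at crop (271,270), unmoved. Moving over the bottle.

Request:
carry_out(
  rows="16.1 11.8 29.0 -0.030 0 0.023 0.3; 32.2 23.5 58.0 -0.060 0 0.047 0.3; 48.3 35.3 87.0 -0.090 0 0.070 0.3; 64.4 47.1 116.1 -0.120 -0.001 0.094 0.3; 80.6 58.8 145.1 -0.149 -0.001 0.117 0.3; 96.7 70.6 174.1 -0.179 -0.001 0.141 0.3; 112.8 82.3 203.1 -0.209 -0.001 0.164 0.3; 128.9 94.1 232.1 -0.239 -0.001 0.188 0.3; 145.0 105.9 261.1 -0.269 -0.001 0.211 0.3; 161.1 117.6 290.2 -0.299 -0.001 0.235 0.3; 161.1 117.6 290.2 -0.299 -0.001 0.235 0.3",
)

```text
clock: 12.22
tcp_pos: [0.4464, -0.3649, 0.2374]
eef_rot: [1.645, -1.705, 0.803]
contact_force: [0.1, 0.4, 1.0]
finger_gap: 0.0601
```

Run:
```python
from h import *
o=st()
w=manip.get_image('wrist'); crop(w,0,0,560,420,1.4,'w9.png'); print(proj(w,[[.445,-.35,.11],[.448,-.227,.11]]))
print('pts',proj(w,[o['tcp_pos']]))
rows(pose(A+[0,0,.0],yk),6,.3)
```

```text
t 12.225 q [ 0.058 -0.298 -0.724  0.925 -1.381 -0.397] 
 p [ 0.446 -0.365  0.237] gap 0.06006097496614716 F [0.07  0.361 1.011]
[[-0.023 -0.616  0.788]
 [-0.999  0.035 -0.002]
 [-0.027 -0.787 -0.616]]
[[283.855 328.621]
 [286.431 512.747]]
pts [[282.149 261.055]]
dist 152 ang 0.1 deg
-19.8 0.4 15.8 -0.000 0.000 -0.000 0.3; -39.6 0.8 31.7 -0.001 0.000 -0.000 0.3; -59.3 1.3 47.5 -0.001 0.000 -0.000 0.3; -79.1 1.7 63.3 -0.002 0.000 -0.001 0.3; -98.9 2.1 79.2 -0.002 0.000 -0.001 0.3; -118.7 2.5 95.0 -0.002 0.000 -0.001 0.3
```

View pics/w9.png

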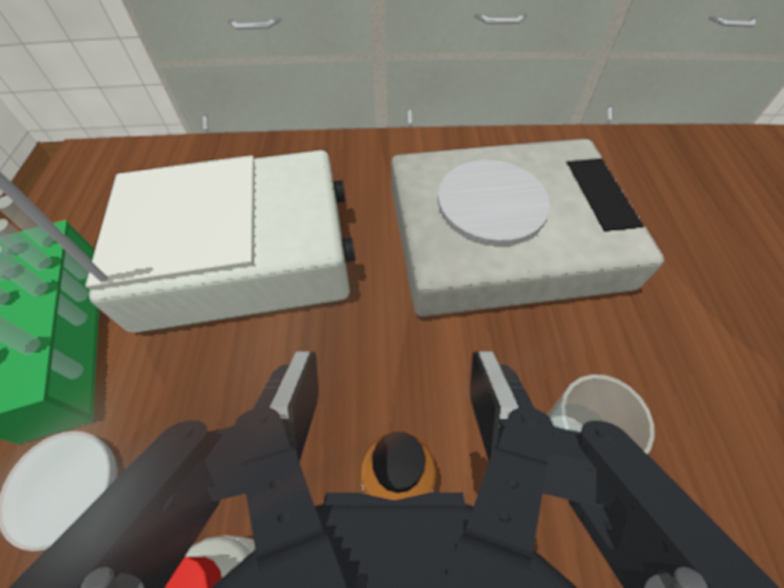

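The black cap is at (286,327), and I predicted (284,329). Going down and gripping.

Request:
carry_out(
  rows="-19.8 0.4 15.8 0 0 0 0.3; -39.6 0.8 31.7 0 0 0 0.3; -59.3 1.0 47.5 0 0 0 0.3; -79.1 1.2 63.3 0 0 0 0.3; -98.9 1.3 79.2 0 0 0 0.3; -112 1.5 90 0 0 0 0.3; -118.7 1.5 95 0 0 0 0.3; -118.7 1.5 95 0 0 0 0.3",
)

```text
clock: 13.28
tcp_pos: [0.4454, -0.3648, 0.0848]
eef_rot: [1.648, -1.701, 0.805]
contact_force: [0.0, -0.4, -0.4]
finger_gap: 0.0601
```

Run:
```python
from h import *
o=st()
w=manip.get_image('wrist'); crop(w,100,150,460,420,2.2,'w10.png')
d=manip.get_image('scene'); crop(d,180,230,320,330,5,'s10.png')
```

```text
t 13.275 q [ 0.025 -0.171 -0.914  1.021 -1.176 -0.651] 
 p [ 0.445 -0.365  0.085] gap 0.060056142055040285 F [ 0.027 -0.375 -0.437]
[[-0.02  -0.615  0.788]
 [-1.     0.031 -0.001]
 [-0.024 -0.788 -0.615]]
```

View pics/w10.png

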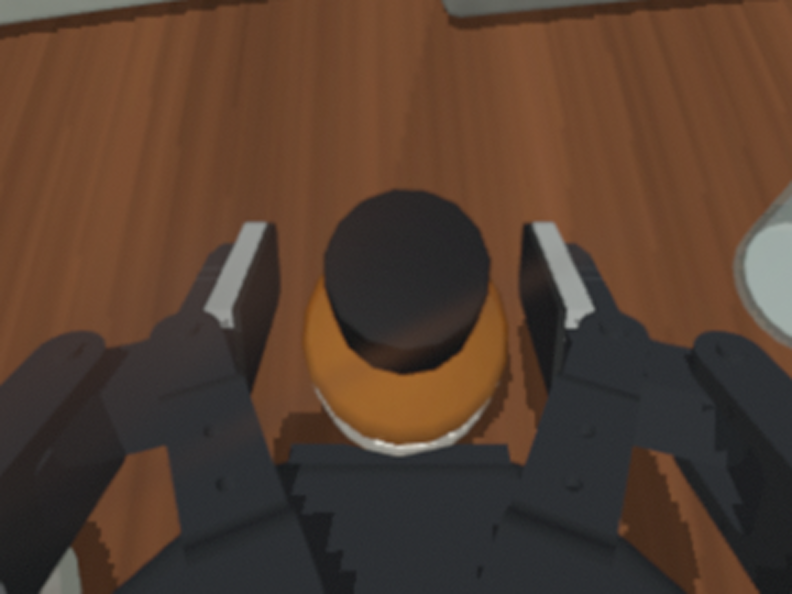

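View pics/s10.png

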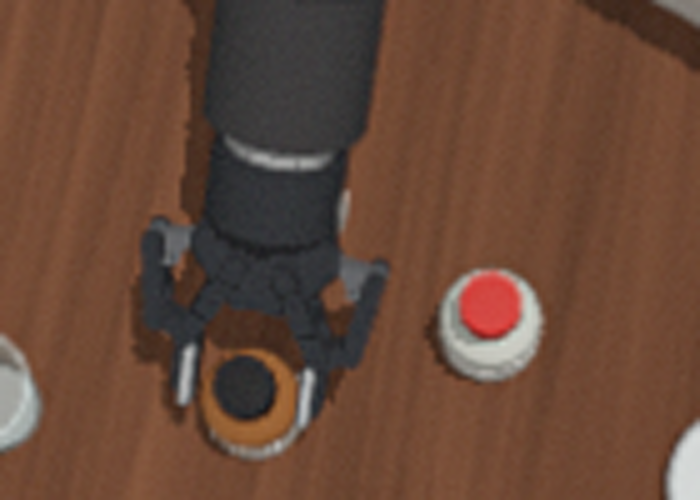

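Request:
carry_out(
  rows="1.5 0 2 0 0 0 0.3; 3 0 4 0 0 0 0.4; 3 0 4 0 0 0 0.55; 3 0 4 0 0 0 0.7; 3 0 4 0 0 0 0.75; 3 0 4 0 0 0 0.75; 3 0 4 0 0 0 0.75",
  force=40,
)

```text
clock: 14.25
tcp_pos: [0.4448, -0.37, 0.0847]
eef_rot: [1.647, -1.701, 0.805]
contact_force: [-1.7, 1.0, 2.7]
finger_gap: 0.0349
```

Run:
```python
from h import *
o=st()
w=manip.get_image('wrist'); crop(w,100,150,460,420,2.2,'w11.png')
```

```text
t 14.25 q [ 0.01  -0.169 -0.914  1.029 -1.167 -0.647] 
 p [ 0.445 -0.37   0.085] gap 0.03492955581323344 F [-1.709  0.972  2.66 ]
[[-0.021 -0.615  0.788]
 [-0.999  0.032 -0.001]
 [-0.025 -0.788 -0.615]]
```

View pics/w11.png

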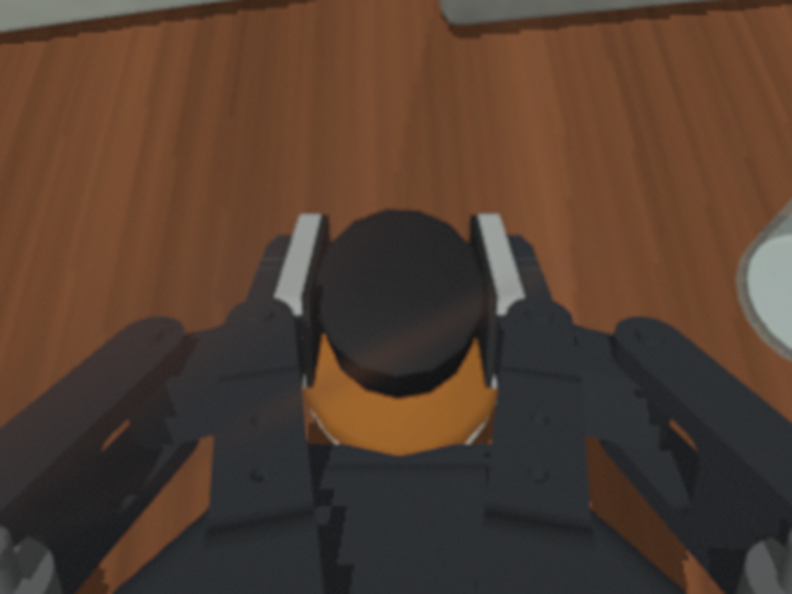

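```bash
cat >> h.py <<'E'
B=np.radians(38)
def posb(xy,foot,yaw):
    M=kin.Rtool(yaw,B,-1); return np.array([xy[0]+.020*np.cos(yaw),xy[1]+.020*np.sin(yaw),foot+.0847]),M
def brow(o,P): s,t=delta(P[0],R.from_matrix(P[1]),o,show=False); return s,t
E
python3 - <<'E'
from h import *
o=manip.get_obs()
rows(posb((.4448,-.350),.165,yk),5,.75)
E
```

```text
dist 165 ang 0.2 deg
26.0 0.1 -20.3 -0.001 -0.000 0.000 0.75; 52.0 0.2 -40.6 -0.001 -0.000 0.000 0.75; 78.1 0.3 -60.9 -0.002 -0.000 0.001 0.75; 104.1 0.4 -81.2 -0.002 -0.001 0.001 0.75; 130.1 0.5 -101.5 -0.003 -0.001 0.001 0.75
```

Request:
carry_out(
  rows="6 0 -4.7 0 0 0 0.75; 18 0 -14 0 0 0 0.75; 42 0 -33 0 0 0 0.75; 68 0.3 -53 -0.001 0 0 0.75; 98 0.4 -76 -0.002 0 0 0.75; 120 0.4 -94 -0.002 0 0.001 0.75; 130 0.5 -101.5 -0.003 -0.001 0.001 0.75; 130 0.5 -101.5 -0.003 -0.001 0.001 0.75",
)

```text
clock: 15.3
tcp_pos: [0.4443, -0.3698, 0.2498]
eef_rot: [1.646, -1.705, 0.803]
contact_force: [-0.1, 0.1, -2.3]
finger_gap: 0.0352
```

Run:
```python
from h import *
o=st()
rows(posb((.44,0),.20,np.radians(-70)),12,.75)
d=manip.get_image('scene'); crop(d,180,230,320,330,5,'s12.png')
```

```text
t 15.3 q [ 0.047 -0.306 -0.708  0.924 -1.387 -0.37 ] 
 p [ 0.444 -0.37   0.25 ] gap 0.035203097227706544 F [-0.064  0.069 -2.276]
[[-0.022 -0.616  0.787]
 [-0.999  0.035 -0.001]
 [-0.026 -0.787 -0.617]]
dist 353 ang 22.0 deg
-15.7 0.8 -24.8 0.025 0.000 -0.020 0.75; -31.5 1.6 -49.6 0.050 0.000 -0.040 0.75; -47.2 2.4 -74.4 0.075 0.000 -0.059 0.75; -63.0 3.2 -99.3 0.100 0.000 -0.079 0.75; -78.7 4.0 -124.1 0.126 0.000 -0.099 0.75; -94.5 4.8 -148.9 0.151 0.001 -0.119 0.75; -110.2 5.6 -173.7 0.176 0.001 -0.139 0.75; -125.9 6.4 -198.5 0.201 0.001 -0.158 0.75; -141.7 7.2 -223.3 0.226 0.001 -0.178 0.75; -157.4 8.0 -248.2 0.251 0.001 -0.198 0.75; -173.2 8.8 -273.0 0.276 0.001 -0.218 0.75; -188.9 9.6 -297.8 0.301 0.001 -0.237 0.75
```

View pics/s12.png

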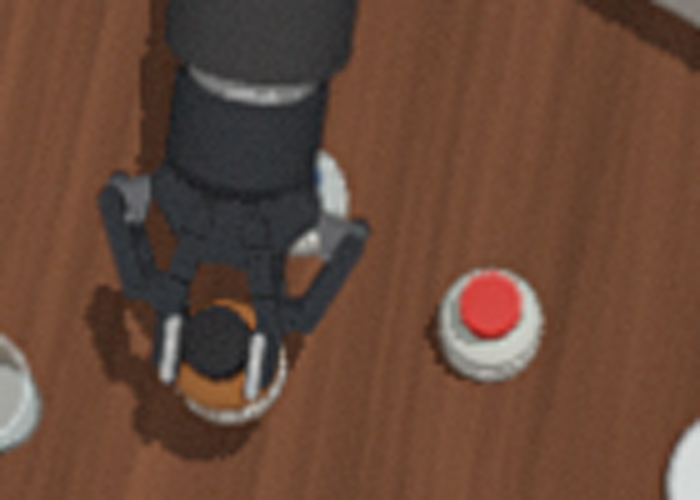

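The bottle is up, black cap at crop (217,342), and the wrist shows its 2 N weight. Carrying it over.

Request:
carry_out(
  rows="-6 0.3 -9 0.009 0 -0.007 0.75; -19 1 -30 0.03 0 -0.024 0.75; -38 2 -60 0.06 0 -0.048 0.75; -57 3 -90 0.091 0 -0.072 0.75; -76 4 -120 0.121 0 -0.096 0.75; -95 5 -150 0.152 0 -0.12 0.75; -114 6 -180 0.182 0.001 -0.143 0.75; -133 7 -210 0.212 0.001 -0.167 0.75; -152 8 -240 0.243 0.001 -0.191 0.75; -170 9 -268 0.271 0.001 -0.214 0.75; -183 9.4 -288 0.291 0.001 -0.23 0.75; -188.9 9.6 -297.8 0.301 0.001 -0.237 0.75",
)

```text
clock: 16.85
tcp_pos: [0.4466, -0.0176, 0.2835]
eef_rot: [2.004, -1.399, 0.976]
contact_force: [-0.5, 0.1, -2.0]
finger_gap: 0.0345
```

Run:
```python
from h import *
o=st()
f=bw(-.025,-.015,0)[:2]-.25*np.array([np.cos(yp),np.sin(yp)])
rows(posb(f,.10,yp),9,.75)
```

```text
t 16.85 q [ 0.942 -0.427 -0.7    0.743 -1.831 -0.595] 
 p [ 0.447 -0.018  0.284] gap 0.034496806322653596 F [-0.538  0.073 -2.032]
[[ 0.213 -0.577  0.788]
 [-0.939 -0.344  0.002]
 [ 0.27  -0.741 -0.615]]
dist 229 ang 34.6 deg
-20.6 -12.2 -8.6 0.053 0.000 -0.041 0.75; -41.2 -24.4 -17.2 0.106 0.000 -0.082 0.75; -61.8 -36.7 -25.8 0.159 0.000 -0.123 0.75; -82.5 -48.9 -34.4 0.212 0.000 -0.164 0.75; -103.1 -61.1 -43.1 0.265 0.000 -0.205 0.75; -123.7 -73.3 -51.7 0.318 0.000 -0.246 0.75; -144.3 -85.6 -60.3 0.371 0.000 -0.287 0.75; -164.9 -97.8 -68.9 0.424 0.000 -0.328 0.75; -185.5 -110.0 -77.5 0.477 0.000 -0.369 0.75
```

Request:
carry_out(
  rows="-10 -6 -4 0.027 0 -0.02 0.75; -29 -17 -12 0.074 0 -0.057 0.75; -50 -29.6 -21 0.128 0 -0.099 0.75; -72 -43 -30 0.185 0 -0.143 0.75; -94 -56 -39 0.242 0 -0.187 0.75; -116 -69 -48.5 0.298 0 -0.231 0.75; -138 -82 -57.6 0.355 0 -0.275 0.75; -160 -95 -66.8 0.411 0 -0.318 0.75; -177 -105 -74 0.455 0 -0.352 0.75; -185.5 -110 -77.5 0.477 0 -0.369 0.75; -185.5 -110 -77.5 0.477 0 -0.369 0.75",
)

```text
clock: 18.23
tcp_pos: [0.4901, 0.1829, 0.185]
eef_rot: [2.482, -0.795, 1.211]
contact_force: [-0.4, -0.9, -1.3]
finger_gap: 0.0352
```

Run:
```python
from h import *
o=st()
f=bw(-.025,-.015,0)[:2]-.25*np.array([np.cos(yp),np.sin(yp)])
rows(posb(f,.029,yp),3,.75)
d=manip.get_image('scene'); crop(d,200,0,430,260,2.3,'s14.png')
d=manip.get_image('top'); crop(d,80,90,320,270,3,'t14.png')
w=manip.get_image('wrist'); crop(w,0,0,560,420,1.2,'w14.png')
```

```text
t 18.225 q [ 1.2   -0.362 -0.858  0.879 -1.448 -0.538] 
 p [0.49  0.183 0.185] gap 0.03520535964241544 F [-0.374 -0.9   -1.275]
[[ 0.501 -0.358  0.788]
 [-0.581 -0.814 -0.001]
 [ 0.642 -0.458 -0.615]]
dist 71 ang 0.2 deg
-19.1 -0.4 14.2 0.001 -0.000 -0.001 0.75; -38.1 -0.7 28.4 0.001 -0.000 -0.002 0.75; -57.2 -1.1 42.6 0.002 -0.000 -0.002 0.75
```

View pics/s14.png

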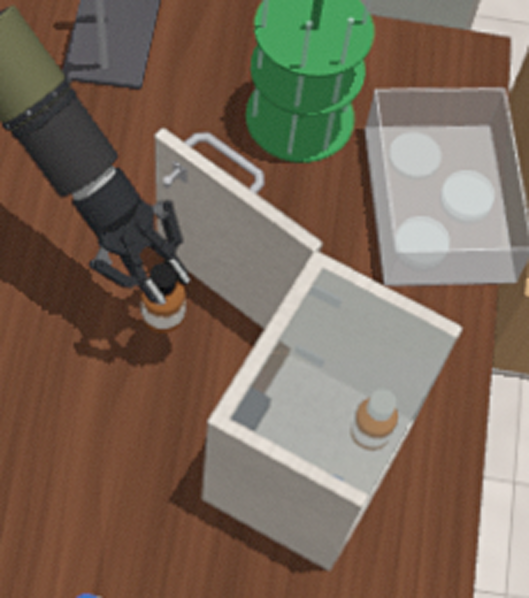

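View pics/t14.png

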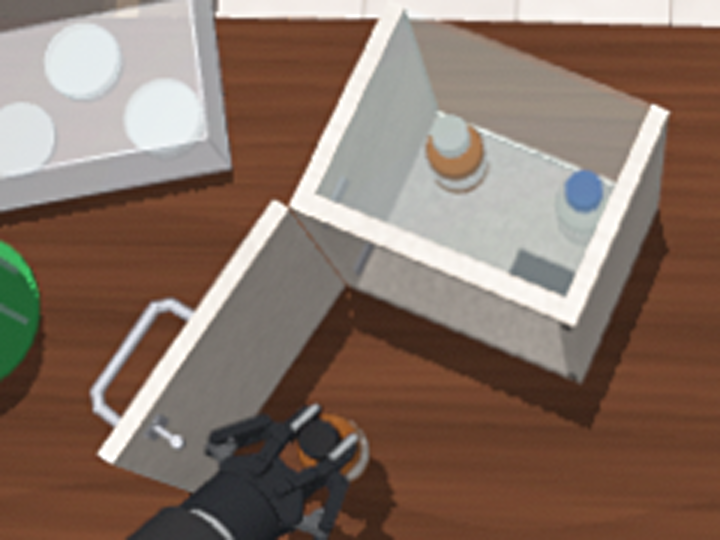

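View pics/w14.png

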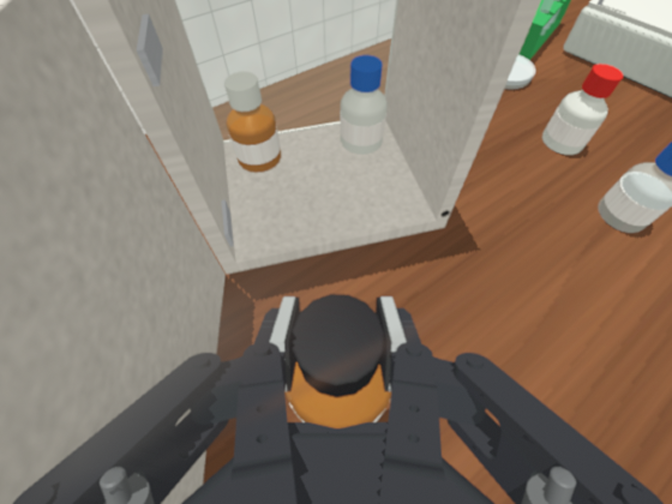

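Request:
carry_out(
  rows="-8 -0.2 6 0 0 0 0.75; -24 -0.5 18 0.001 0 -0.001 0.75; -42 -0.8 31 0.001 0 -0.001 0.75; -54 -1 40 0.002 0 -0.002 0.75; -57.2 -1.1 42.6 0.002 0 -0.002 0.75; -57.2 -1.1 42.6 0.002 0 -0.002 0.75",
)

```text
clock: 19.12
tcp_pos: [0.4897, 0.1854, 0.1142]
eef_rot: [2.484, -0.792, 1.213]
contact_force: [-0.3, 0.1, -2.8]
finger_gap: 0.0353
```

Run:
```python
from h import *
o=st()
rows(posb(bw(-.025,-.015,0)[:2],.029,yp),12,.75)
```

```text
t 19.125 q [ 1.194 -0.294 -0.941  0.903 -1.347 -0.653] 
 p [0.49  0.185 0.114] gap 0.035338295336100306 F [-0.293  0.144 -2.798]
[[ 0.502 -0.356  0.788]
 [-0.578 -0.816 -0.001]
 [ 0.644 -0.455 -0.615]]
dist 250 ang 0.1 deg
12.8 0.1 16.5 -0.000 -0.000 -0.000 0.75; 25.6 0.1 32.9 -0.000 -0.000 -0.000 0.75; 38.4 0.2 49.4 -0.000 -0.000 -0.000 0.75; 51.2 0.2 65.9 -0.000 -0.000 -0.000 0.75; 64.0 0.3 82.3 -0.000 -0.000 -0.000 0.75; 76.8 0.3 98.8 -0.000 -0.000 -0.000 0.75; 89.6 0.4 115.3 -0.000 -0.000 -0.000 0.75; 102.4 0.4 131.7 -0.000 -0.000 -0.000 0.75; 115.2 0.5 148.2 -0.000 -0.000 -0.001 0.75; 128.0 0.6 164.7 -0.001 -0.000 -0.001 0.75; 140.8 0.6 181.1 -0.001 -0.001 -0.001 0.75; 153.6 0.7 197.6 -0.001 -0.001 -0.001 0.75
```

Request:
carry_out(
  rows="6 0 8 0 0 0 0.75; 19 0.1 25 0 0 0 0.75; 33 0.2 43 0 0 0 0.75; 48 0.2 62 0 0 0 0.75; 63 0.3 81 0 0 0 0.75; 78 0.3 100 0 0 0 0.75; 93 0.4 120 0 0 0 0.75; 108 0.4 139 0 0 0 0.75; 123 0.5 158 0 0 0 0.75; 137 0.6 176 0 0 0 0.75; 148 0.6 190 0 0 0 0.75; 153.6 0.7 197.6 0 0 0 0.75",
)

```text
clock: 20.62
tcp_pos: [0.6941, 0.0388, 0.1141]
eef_rot: [2.483, -0.793, 1.213]
contact_force: [0.3, -0.8, -1.8]
finger_gap: 0.0345
```

Run:
```python
from h import *
o=st(); print(kin.clear(o['joint_positions'],1.75)[0])
rows(posb(bw(-.025,-.015,0)[:2],.018,yp),3,.75)
d=manip.get_image('scene'); crop(d,240,80,420,260,3.3,'s15.png')
w=manip.get_image('wrist'); crop(w,0,0,560,420,1.2,'w15.png')
```

```text
t 20.625 q [ 0.519 -0.075 -0.798  1.245 -0.855 -0.451] 
 p [0.694 0.039 0.114] gap 0.0344636072848247 F [ 0.297 -0.761 -1.829]
[[ 0.501 -0.357  0.788]
 [-0.579 -0.815 -0.001]
 [ 0.643 -0.456 -0.615]]
0.013668222154535607
dist 11 ang 0.1 deg
-3.3 -0.2 2.0 0.000 -0.000 -0.001 0.75; -6.5 -0.5 4.0 0.000 -0.000 -0.001 0.75; -9.8 -0.7 6.0 0.000 -0.001 -0.002 0.75
```

View pics/s15.png

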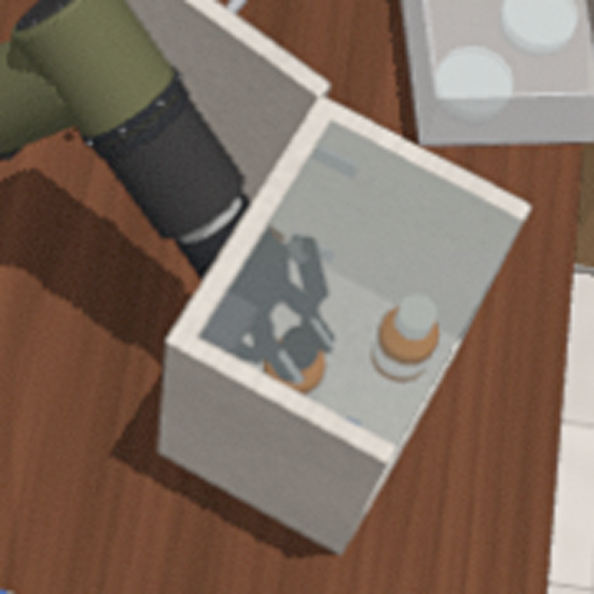

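View pics/w15.png

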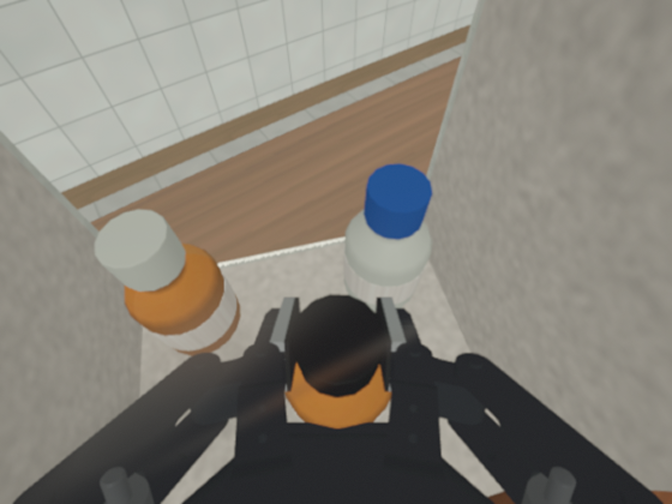

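Request:
carry_out(
  rows="-2.2 -0.2 1.3 0 0 0 0.75; -4.7 -0.4 2.9 0 0 0 0.75; -7 -0.5 4.3 0 0 0 0.75; -8.5 -0.6 5.2 0 0 -0.001 0.75; -9.3 -0.7 5.7 0 0 -0.001 0.75; -9.3 -0.7 5.7 0 0 -0.001 0.75",
)

```text
clock: 21.48
tcp_pos: [0.6928, 0.0414, 0.1028]
eef_rot: [2.485, -0.791, 1.212]
contact_force: [0.1, 0.5, -2.3]
finger_gap: 0.0352
```

Run:
```python
from h import *
o=st()
```

```text
t 21.475 q [ 0.517 -0.064 -0.81   1.265 -0.845 -0.477] 
 p [0.693 0.041 0.103] gap 0.035222098383550705 F [ 0.115  0.495 -2.349]
[[ 0.502 -0.356  0.788]
 [-0.578 -0.816 -0.001]
 [ 0.643 -0.455 -0.616]]
```

Request:
carry_out(
  rows="-0.8 0 0.6 0 0 0 0.75; -0.8 0 0.6 0 0 0 0.75; -1.6 0 1.2 0 0 0 0.75; -1.6 0 1.2 0 0 0 0.75",
)

```text
clock: 21.98
tcp_pos: [0.6933, 0.0412, 0.1028]
eef_rot: [2.483, -0.792, 1.216]
contact_force: [-3.3, -1.5, 5.5]
finger_gap: 0.0349
```

Run:
```python
from h import *
o=st()
```

```text
t 21.975 q [ 0.515 -0.062 -0.81   1.271 -0.845 -0.482] 
 p [0.693 0.041 0.103] gap 0.03490587629339507 F [-3.343 -1.483  5.51 ]
[[ 0.5   -0.356  0.79 ]
 [-0.578 -0.816 -0.001]
 [ 0.645 -0.456 -0.614]]
```

Request:
carry_out(
  rows="0.8 0 -0.6 0 0 0 0.75; 0.8 0 -0.6 0 0 0 0.6; 0.8 0 -0.6 0 0 0 0.45; 0.8 0 -0.6 0 0 0 0.38; 0.8 0 -0.6 0 0 0 0.38",
)

```text
clock: 22.6
tcp_pos: [0.6926, 0.0414, 0.1012]
eef_rot: [2.485, -0.79, 1.211]
contact_force: [1.0, -0.0, 0.6]
finger_gap: 0.0529
```

Run:
```python
from h import *
o=st()
w=manip.get_image('wrist'); crop(w,0,0,560,420,1.2,'w17.png')
f=bw(-.025,-.015,0)[:2]-.25*np.array([np.cos(yp),np.sin(yp)])
rows(posb(f,.032,yp),12,.38)
```

```text
t 22.6 q [ 0.516 -0.062 -0.811  1.267 -0.844 -0.48 ] 
 p [0.693 0.041 0.101] gap 0.052900309952470886 F [ 1.02  -0.045  0.58 ]
[[ 0.503 -0.356  0.788]
 [-0.577 -0.816 -0.   ]
 [ 0.643 -0.455 -0.616]]
dist 249 ang 0.0 deg
-11.8 0.0 -17.1 -0.000 0.000 0.000 0.38; -23.5 0.1 -34.2 -0.000 0.000 0.000 0.38; -35.3 0.1 -51.3 -0.000 0.000 0.000 0.38; -47.0 0.1 -68.4 -0.000 0.000 0.000 0.38; -58.8 0.2 -85.6 -0.000 0.000 0.000 0.38; -70.5 0.2 -102.7 -0.000 0.000 0.000 0.38; -82.3 0.2 -119.8 -0.000 0.000 0.000 0.38; -94.0 0.2 -136.9 -0.000 0.000 0.000 0.38; -105.8 0.3 -154.0 -0.001 0.000 0.000 0.38; -117.5 0.3 -171.1 -0.001 0.000 0.000 0.38; -129.3 0.3 -188.2 -0.001 0.000 0.000 0.38; -141.0 0.4 -205.3 -0.001 0.000 0.000 0.38
```

View pics/w17.png

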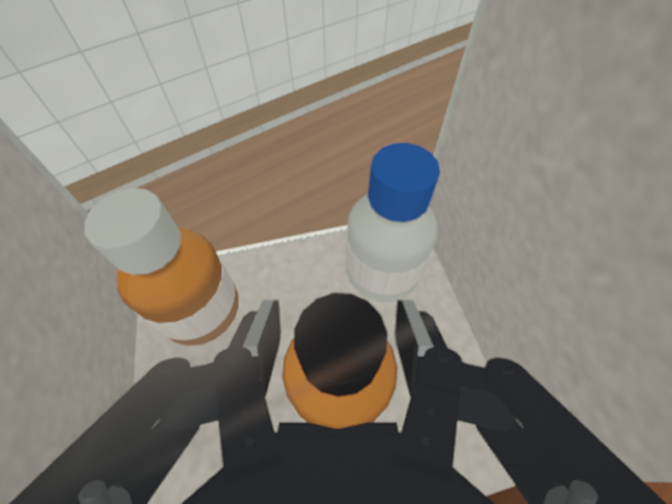

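The bottle stands free with its cap at (340,345), clear of both pads. Backing out.

Request:
carry_out(
  rows="-5 0 -7 0 0 0 0.38; -16 0 -23 0 0 0 0.38; -28 0.1 -41 0 0 0 0.38; -41 0.1 -60 0 0 0 0.38; -55 0.2 -80 0 0 0 0.38; -69 0.2 -100 0 0 0 0.38; -83 0.2 -121 0 0 0 0.38; -97 0.2 -141 0 0 0 0.38; -110 0.3 -160 0 0 0 0.38; -122 0.3 -178 0 0 0 0.38; -133 0.3 -194 0 0 0 0.38; -141 0.4 -205.3 0 0 0 0.38",
)

```text
clock: 24.15
tcp_pos: [0.4888, 0.1854, 0.1171]
eef_rot: [2.486, -0.79, 1.213]
contact_force: [0.5, 0.2, 0.4]
finger_gap: 0.0531
```

Run:
```python
from h import *
o=st()
d=manip.get_image('top'); crop(d,100,90,320,270,3.3,'t18.png')
w=manip.get_image('wrist'); crop(w,0,0,560,420,1.2,'w18.png')
# plan to handle, tool down
h,a=hpose(1.75); print(h,a)
q=o['joint_positions']
print(kin.fk(q)[0])
from path2 import seg
P0=(o['tcp_pos'],R.from_rotvec(o['eef_rot']).as_matrix())
M1=(P0[0]+[-.03,-.05,.25],P0[1])
q=seg(q,P0,M1,6,'up')
H=(np.array([*h,.36]),down(a).as_matrix())
q=seg(q,M1,H,12,'to handle')
```

```text
t 24.15 q [ 1.197 -0.301 -0.939  0.901 -1.353 -0.647] 
 p [0.489 0.185 0.117] gap 0.05314210214727168 F [0.519 0.19  0.403]
[[ 0.503 -0.356  0.788]
 [-0.577 -0.817 -0.001]
 [ 0.644 -0.454 -0.616]]
[0.54  0.353] -121.5931032826633
[0.489 0.185 0.117]
up [(np.True_, np.float64(0.064), np.float64(0.17), np.float64(0.07)), (np.True_, np.float64(0.074), np.float64(0.2), np.float64(0.07)), (np.True_, np.float64(0.087), np.float64(0.24), np.float64(0.06)), (np.True_, np.float64(0.103), np.float64(0.29), np.float64(0.06)), (np.True_, np.float64(0.127), np.float64(0.35), np.float64(0.06)), (np.True_, np.float64(0.157), np.float64(0.41), np.float64(0.06))] [ 1.237 -0.556 -0.669  0.872 -1.718 -0.265]
to handle [(np.True_, np.float64(0.145), np.float64(0.5), np.float64(0.09)), (np.True_, np.float64(0.134), np.float64(0.59), np.float64(0.09)), (np.True_, np.float64(0.123), np.float64(0.68), np.float64(0.09)), (np.True_, np.float64(0.114), np.float64(0.77), np.float64(0.09)), (np.True_, np.float64(0.106), np.float64(0.87), np.float64(0.1)), (np.True_, np.float64(0.1), np.float64(0.96), np.float64(0.1)), (np.True_, np.float64(0.096), np.float64(1.07), np.float64(0.1)), (np.True_, np.float64(0.093), np.float64(1.08), np.float64(0.1)), (np.True_, np.float64(0.093), np.float64(1.06), np.float64(0.1)), (np.True_, np.float64(0.093), np.float64(1.02), np.float64(0.11)), (np.True_, np.float64(0.095), np.float64(0.98), np.float64(0.11)), (np.True_, np.float64(0.098), np.float64(0.94), np.float64(0.11))] [ 0.889  0.222  0.522  0.    -1.871  0.131]
```

View pics/t18.png

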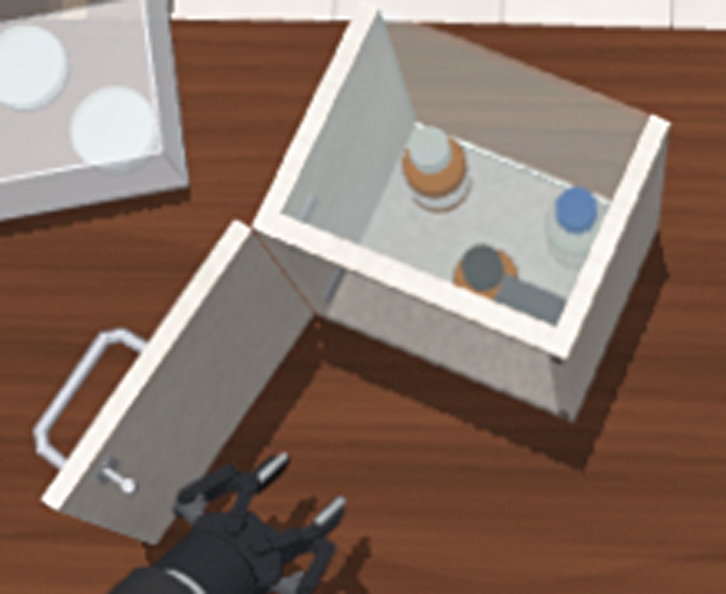

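View pics/w18.png

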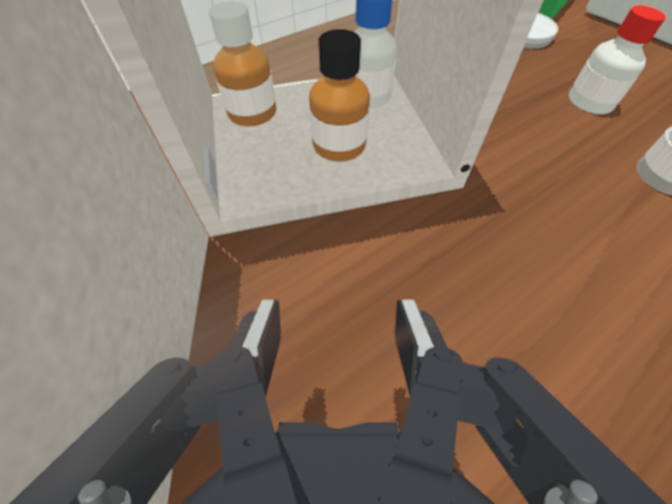

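Run:
```python
from h import *
o=manip.get_obs()
P0=(o['tcp_pos'],R.from_rotvec(o['eef_rot']).as_matrix())
rows((P0[0]+[-.03,-.05,.25],P0[1]),6,.5)
```

```text
dist 257 ang 0.0 deg
33.3 9.6 -25.1 0.000 -0.000 -0.000 0.5; 66.6 19.3 -50.2 0.000 -0.000 -0.000 0.5; 99.8 28.9 -75.3 0.000 -0.000 -0.000 0.5; 133.1 38.6 -100.4 0.000 -0.000 -0.000 0.5; 166.4 48.2 -125.5 0.000 -0.000 -0.000 0.5; 199.7 57.9 -150.6 0.000 -0.000 -0.000 0.5
```

Request:
carry_out(
  rows="15 4 -11 0 0 0 0.5; 45 13 -34 0 0 0 0.69; 80 23 -60 0 0 0 0.69; 115 33 -87 0 0 0 0.69; 150 43 -113 0 0 0 0.69; 180 52 -136 0 0 0 0.69; 199.7 57.9 -150.6 0 0 0 0.69; 199.7 57.9 -150.6 0 0 0 0.69",
)

```text
clock: 25.25
tcp_pos: [0.4596, 0.1343, 0.3691]
eef_rot: [2.486, -0.794, 1.214]
contact_force: [-0.1, 1.0, -0.1]
finger_gap: 0.0264
```

Run:
```python
from h import *
o=st()
h,a=hpose(1.735)
rows((np.array([*h,.35]),down(a).as_matrix()),12,.69)
```

```text
t 25.25 q [ 1.233 -0.557 -0.666  0.873 -1.717 -0.264] 
 p [0.46  0.134 0.369] gap 0.02641987881738378 F [-0.135  1.037 -0.091]
[[ 0.501 -0.359  0.788]
 [-0.578 -0.816 -0.004]
 [ 0.644 -0.453 -0.616]]
dist 232 ang 52.2 deg
-4.5 -18.6 -3.0 0.003 -0.076 -0.006 0.69; -8.9 -37.1 -6.0 0.005 -0.151 -0.013 0.69; -13.4 -55.7 -9.0 0.008 -0.227 -0.019 0.69; -17.9 -74.2 -12.0 0.011 -0.302 -0.025 0.69; -22.3 -92.8 -15.1 0.014 -0.378 -0.032 0.69; -26.8 -111.4 -18.1 0.016 -0.453 -0.038 0.69; -31.3 -129.9 -21.1 0.019 -0.529 -0.045 0.69; -35.8 -148.5 -24.1 0.022 -0.604 -0.051 0.69; -40.2 -167.1 -27.1 0.025 -0.680 -0.057 0.69; -44.7 -185.6 -30.1 0.027 -0.756 -0.064 0.69; -49.2 -204.2 -33.1 0.030 -0.831 -0.070 0.69; -53.6 -222.7 -36.1 0.033 -0.907 -0.076 0.69
```

Request:
carry_out(
  rows="-4.5 -18.6 -3.0 0.003 -0.076 -0.006 0.69; -8.9 -37.1 -6.0 0.005 -0.151 -0.013 0.69; -13.4 -55.7 -9.0 0.008 -0.227 -0.019 0.69; -17.9 -74.2 -12.0 0.011 -0.302 -0.025 0.69; -22.3 -92.8 -15.1 0.014 -0.378 -0.032 0.69; -26.8 -111.4 -18.1 0.016 -0.453 -0.038 0.69; -31.3 -129.9 -21.1 0.019 -0.529 -0.045 0.69; -35.8 -148.5 -24.1 0.022 -0.604 -0.051 0.69; -40.2 -167.1 -27.1 0.025 -0.680 -0.057 0.69; -44.7 -185.6 -30.1 0.027 -0.756 -0.064 0.69; -49.2 -204.2 -33.1 0.030 -0.831 -0.070 0.69; -53.6 -222.7 -36.1 0.033 -0.907 -0.076 0.69",
)

```text
clock: 26.75
tcp_pos: [0.5383, 0.3526, 0.3455]
eef_rot: [3.026, -0.83, -0.007]
contact_force: [1.0, -0.3, 0.7]
finger_gap: 0.0265
```

Run:
```python
from h import *
o=st()
h,a=hpose(1.735)
rows((np.array([*h,.243]),down(a).as_matrix()),3,.69)
w=manip.get_image('wrist'); crop(w,0,0,560,420,1.2,'w19.png'); 
for th in (1.70,1.735,1.77): print(th,proj(w,[[*hpose(th,0,.04)[0],.262],[*hpose(th,0,-.04)[0],.262]])*1.2)
```

```text
t 26.75 q [ 0.889  0.211  0.482 -0.003 -1.848  0.146] 
 p [0.538 0.353 0.346] gap 0.026493643323099624 F [ 1.048 -0.295  0.704]
[[ 0.86  -0.51  -0.003]
 [-0.51  -0.86   0.005]
 [-0.005 -0.003 -1.   ]]
dist 103 ang 0.4 deg
0.3 0.1 34.2 0.002 0.001 0.000 0.69; 0.5 0.2 68.4 0.003 0.002 0.000 0.69; 0.8 0.3 102.5 0.005 0.003 0.001 0.69
1.7 [[345.127 196.324]
 [347.967 303.82 ]]
1.735 [[337.909 193.501]
 [337.69  301.633]]
1.77 [[330.754 190.414]
 [327.449 299.111]]
```

View pics/w19.png

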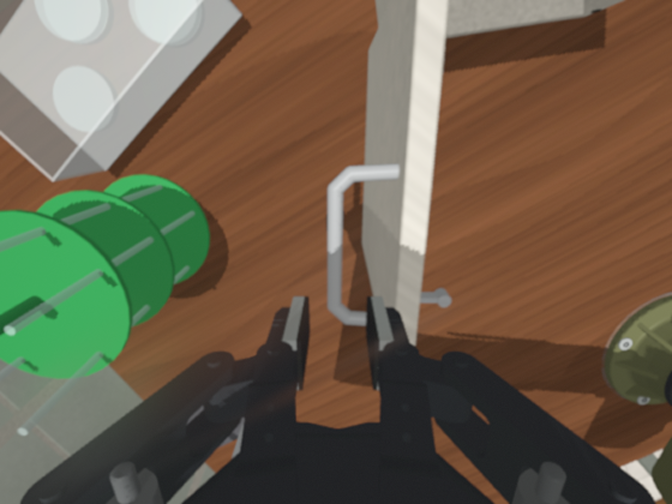

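The bar is at column 335, and I predicted 338 for 1.735 rad, so it lies between the fingers. Going down.

Request:
carry_out(
  rows="0.2 0 30 0 0 0 0.69; 0.5 0 65 0 0 0 0.69; 0.7 0 90 0 0 0 0.69; 0.8 0 102 0 0 0 0.69; 0.8 0 102 0 0 0 0.80; 0.8 0 102 0 0 0 0.80",
)

```text
clock: 27.55
tcp_pos: [0.5387, 0.3514, 0.2453]
eef_rot: [3.027, -0.831, -0.001]
contact_force: [0.2, 0.0, 1.0]
finger_gap: 0.0169
```

Run:
```python
from h import *
o=st()
b=(o['tcp_pos'],R.from_rotvec(o['eef_rot']))
for th in [1.71,1.67,1.61,1.54,1.46,1.38,1.30,1.22,1.14,1.06,.98,.90]:
    h,a=hpose(th); delta([*h,.243],down(a),base=b)
w=manip.get_image('wrist'); crop(w,180,90,480,315,2,'w20.png')
```

```text
t 27.55 q [ 0.889  0.16   0.238  0.001 -1.652  0.146] 
 p [0.539 0.351 0.245] gap 0.01692918215263703 F [0.217 0.023 0.96 ]
[[ 0.86  -0.511  0.   ]
 [-0.511 -0.86   0.003]
 [-0.001 -0.003 -1.   ]]
-1.9 4.4 2.3  0.0031 -0.0001 -0.0247
-3.8 11.5 2.3  0.0031 -0.0000 -0.0647
-6.2 22.3 2.3  0.0031 0.0001 -0.1247
-8.1 35.0 2.4  0.0031 0.0002 -0.1947
-9.2 49.6 2.4  0.0031 0.0003 -0.2747
-9.1 64.3 2.5  0.0030 0.0004 -0.3547
-7.9 79.0 2.5  0.0030 0.0006 -0.4347
-5.5 93.5 2.5  0.0030 0.0007 -0.5147
-1.9 107.7 2.6  0.0030 0.0008 -0.5947
2.8 121.6 2.6  0.0030 0.0009 -0.6747
8.6 135.1 2.7  0.0030 0.0011 -0.7547
15.4 148.1 2.7  0.0029 0.0012 -0.8347
```

View pics/w20.png

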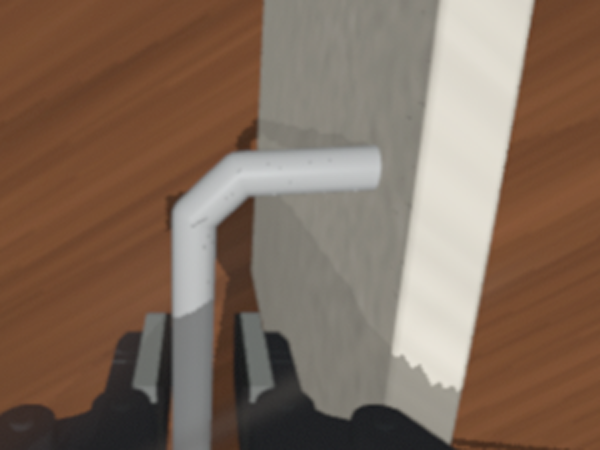

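Request:
carry_out(
  rows="-1.9 4.4 2 0 0 -0.025 0.80; -3.8 11.5 2 0 0 -0.065 0.80; -6.2 22.3 2 0 0 -0.125 0.80; -8.1 35 2 0 0 -0.195 0.80; -9.2 49.6 2 0 0 -0.275 0.80; -9.1 64.3 2 0 0 -0.355 0.80; -7.9 79 2 0 0 -0.435 0.80; -5.5 93.5 2 0 0 -0.515 0.80; -1.9 107.7 2 0 0 -0.595 0.80; 2.8 121.6 2 0 0 -0.675 0.80; 8.6 135.1 2 0 0 -0.755 0.80; 15.4 148.1 2 0 0 -0.835 0.80",
)

```text
clock: 29.1
tcp_pos: [0.4757, 0.2161, 0.2434]
eef_rot: [3.104, 0.474, -0.003]
contact_force: [0.5, 1.3, -0.8]
finger_gap: 0.0172
```

Run:
```python
from h import *
o=st()
b=(o['tcp_pos'],R.from_rotvec(o['eef_rot']))
for th in [.83,.76,.69,.62,.55,.48,.41,.35,.30,.26,.23,.21]:
    h,a=hpose(th); delta([*h,.243],down(a),base=b)
w=manip.get_image('wrist'); crop(w,180,90,480,315,2,'w21.png')
```

```text
t 29.1 q [ 0.812 -0.163 -0.087 -0.    -1.649  1.062] 
 p [0.476 0.216 0.243] gap 0.017207497813824187 F [ 0.514  1.286 -0.795]
[[ 0.954  0.299 -0.002]
 [ 0.299 -0.954  0.001]
 [-0.002 -0.002 -1.   ]]
-3.0 12.5 0.4  0.0011 0.0023 -0.0655
-5.7 25.1 0.4  0.0010 0.0024 -0.1355
-7.4 37.8 0.4  0.0009 0.0024 -0.2055
-8.3 50.6 0.4  0.0008 0.0025 -0.2755
-8.3 63.5 0.4  0.0007 0.0025 -0.3455
-7.4 76.3 0.5  0.0007 0.0025 -0.4155
-5.6 89.1 0.5  0.0006 0.0025 -0.4855
-3.4 99.9 0.5  0.0005 0.0026 -0.5455
-1.0 108.7 0.5  0.0004 0.0026 -0.5955
1.2 115.7 0.5  0.0004 0.0026 -0.6355
3.1 120.9 0.5  0.0003 0.0026 -0.6655
4.4 124.4 0.5  0.0003 0.0026 -0.6855
```

View pics/w21.png

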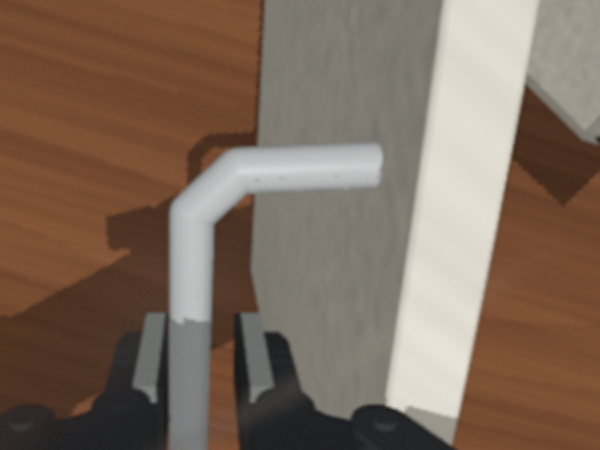

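Request:
carry_out(
  rows="-3 12.5 0.4 0 0 -0.066 0.80; -5.7 25.1 0.4 0 0 -0.136 0.80; -7.4 37.8 0.4 0 0 -0.206 0.80; -8.3 50.6 0.4 0 0 -0.276 0.80; -8.3 63.5 0.4 0 0 -0.346 0.80; -7.4 76.3 0.4 0 0 -0.416 0.80; -5.6 89.1 0.4 0 0 -0.486 0.80; -3.4 99.9 0.4 0 0 -0.546 0.80; -1 108.7 0.4 0 0 -0.596 0.80; 1.2 115.7 0.4 0 0 -0.636 0.80; 3.1 120.9 0.4 0 0 -0.666 0.80; 4.4 124.4 0.4 0 0 -0.686 0.80",
)

```text
clock: 30.65
tcp_pos: [0.5171, 0.0986, 0.2434]
eef_rot: [2.767, 1.485, -0.004]
contact_force: [-0.2, 1.0, -0.8]
finger_gap: 0.0173
```

Run:
```python
from h import *
o=st()
b=(o['tcp_pos'],R.from_rotvec(o['eef_rot']))
for th in [.19,.17,.15,.13,.115,.10,.09,.08]:
    h,a=hpose(th); delta([*h,.243],down(a),base=b)
d=manip.get_image('top'); crop(d,170,90,320,240,4,'t22.png')
```

```text
t 30.65 q [ 0.572 -0.153 -0.079  0.001 -1.648  1.984] 
 p [0.517 0.099 0.243] gap 0.017341838219298637 F [-0.177  1.038 -0.807]
[[ 0.553  0.833 -0.003]
 [ 0.833 -0.553  0.   ]
 [-0.002 -0.003 -1.   ]]
-1.1 3.4 0.4  0.0000 0.0030 -0.0233
-2.1 7.0 0.4  -0.0000 0.0030 -0.0433
-3.0 10.5 0.4  -0.0000 0.0030 -0.0633
-3.9 14.1 0.4  -0.0001 0.0030 -0.0833
-4.4 16.8 0.4  -0.0001 0.0030 -0.0983
-5.0 19.5 0.4  -0.0001 0.0030 -0.1133
-5.4 21.3 0.4  -0.0001 0.0030 -0.1233
-5.7 23.1 0.4  -0.0001 0.0030 -0.1333
```

View pics/t22.png

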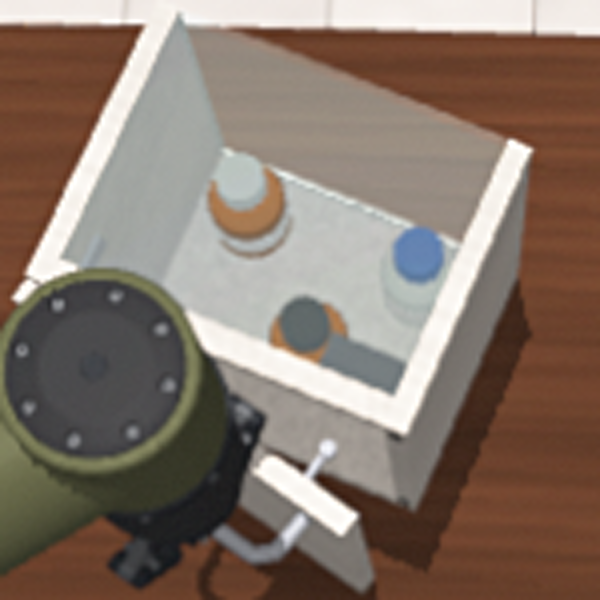

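Request:
carry_out(
  rows="-1.1 3.4 0.4 0 0 -0.023 0.80; -2.1 7 0.4 0 0.001 -0.043 0.80; -3 10.5 0.4 0 0.002 -0.063 0.80; -3.9 14.1 0.4 0 0.003 -0.083 0.80; -4.4 16.8 0.4 0 0.003 -0.098 0.80; -5 19.5 0.4 0 0.003 -0.113 0.80; -5 19.5 0.4 0 0.003 -0.113 0.80",
)

```text
clock: 31.58
tcp_pos: [0.5307, 0.0835, 0.2431]
eef_rot: [2.68, 1.639, -0.0]
contact_force: [0.2, 1.4, 0.2]
finger_gap: 0.0173
```

Run:
```python
from h import *
o=st()
b=(o['tcp_pos'],R.from_rotvec(o['eef_rot']))
for th in [.09,.08,.07,.06,.05,.04,.03,.02,.01,0]:
    h,a=hpose(th); delta([*h,.243],down(a),base=b)
w=manip.get_image('wrist'); crop(w,180,90,480,315,2.5,'w23.png')
```

```text
t 31.575 q [ 0.531 -0.125 -0.054  0.    -1.642  2.138] 
 p [0.531 0.083 0.243] gap 0.017291742471319753 F [0.213 1.368 0.222]
[[ 0.455  0.89  -0.   ]
 [ 0.89  -0.455  0.   ]
 [ 0.    -0.    -1.   ]]
-0.4 1.5 0.1  0.0002 0.0002 -0.0107
-1.0 3.3 0.1  0.0002 0.0002 -0.0207
-1.5 5.0 0.1  0.0002 0.0002 -0.0307
-2.0 6.8 0.1  0.0002 0.0002 -0.0407
-2.5 8.6 0.1  0.0002 0.0002 -0.0507
-2.9 10.3 0.1  0.0002 0.0002 -0.0607
-3.4 12.1 0.1  0.0002 0.0002 -0.0707
-3.8 13.9 0.1  0.0002 0.0002 -0.0807
-4.2 15.7 0.1  0.0002 0.0002 -0.0907
-4.6 17.5 0.1  0.0002 0.0002 -0.1007
```

View pics/w23.png

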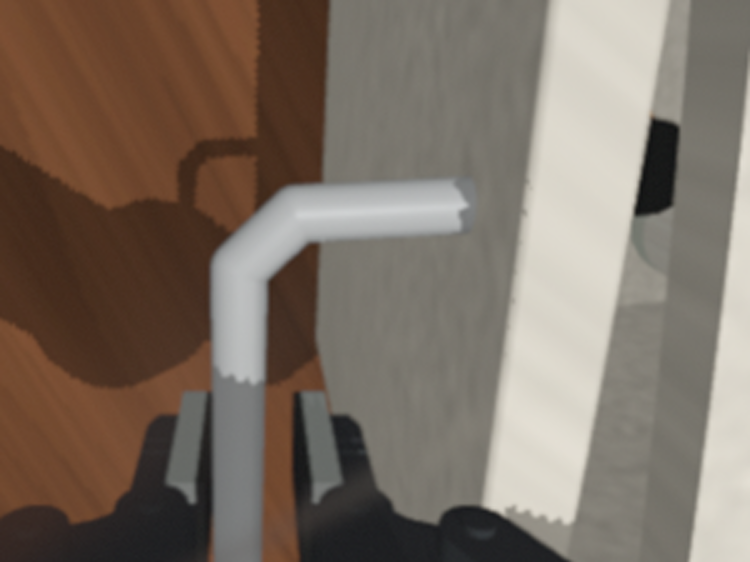

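Request:
carry_out(
  rows="-0.5 1.8 0 0 0 -0.012 0.80; -1 3.5 0 0 0 -0.022 0.80; -1.5 5.2 0 0 0 -0.032 0.80; -2 6.9 0 0 0 -0.041 0.80; -2.5 8.6 0 0 0 -0.051 0.80; -2.9 10.3 0 0 0 -0.061 0.80",
)

```text
clock: 32.38
tcp_pos: [0.5385, 0.0763, 0.2431]
eef_rot: [2.628, 1.721, 0.0]
contact_force: [-0.1, -0.6, -0.1]
finger_gap: 0.0172
```

Request:
carry_out(
  rows="-0.2 0.9 0 0 0 -0.005 0.80; -0.4 1.8 0 0 0 -0.01 0.80; -0.6 2.7 0 0 0 -0.015 0.80",
)

```text
clock: 32.75
tcp_pos: [0.5402, 0.075, 0.2431]
eef_rot: [-2.615, -1.74, 0.001]
contact_force: [-4.6, 2.2, 2.7]
finger_gap: 0.0174
```

Run:
```python
from h import *
o=st(); f=o['contact_force']; a=CAB[2]; print('along x_c',f[0]*np.cos(a)+f[1]*np.sin(a))
w=manip.get_image('wrist'); crop(w,180,90,480,315,2.5,'w24.png')
print(delta([*hpose(0)[0],.243],down(hpose(0)[1])))
```

```text
t 32.75 q [ 0.506 -0.103 -0.033 -0.001 -1.641  2.239] 
 p [0.54  0.075 0.243] gap 0.017424890713469927 F [-4.624  2.179  2.681]
[[ 0.386  0.923 -0.   ]
 [ 0.923 -0.386 -0.001]
 [-0.001  0.    -1.   ]]
along x_c -5.099715046535956
-1.8 5.0 0.2  -0.0009 0.0002 -0.0237
(array([-1.757,  5.028,  0.159]), array([-0.001,  0.   , -0.024]))
```

View pics/w24.png

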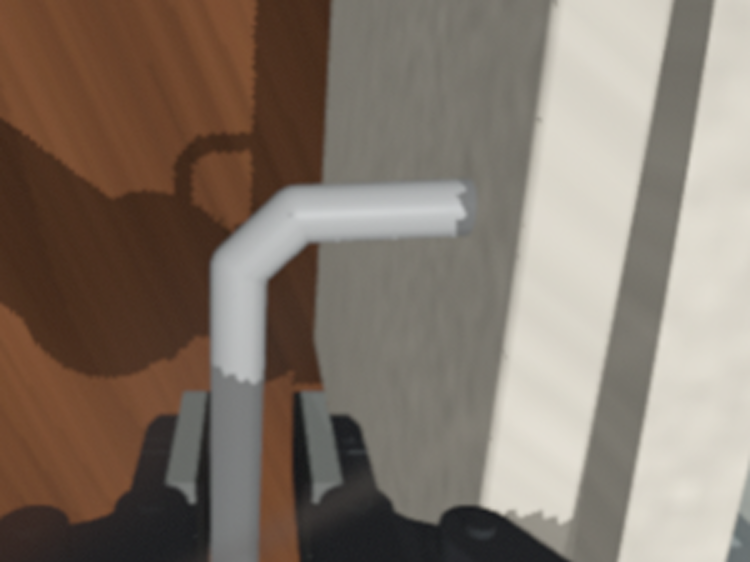

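The catch is pushing back with about 5 N. Easing on in small steps.

Request:
carry_out(
  rows="-0.2 0.8 0 0 0 -0.004 0.80; -0.5 1.6 0 0 0 -0.009 0.80; -0.7 2.4 0 0 0 -0.013 0.80",
)

```text
clock: 33.17
tcp_pos: [0.5418, 0.0737, 0.2432]
eef_rot: [-2.602, -1.757, 0.002]
contact_force: [-6.6, 2.7, 3.1]
finger_gap: 0.0167
```

Run:
```python
from h import *
o=st(); f=o['contact_force']; a=CAB[2]; print('along x_c',f[0]*np.cos(a)+f[1]*np.sin(a))
delta([*hpose(0)[0],.243],down(hpose(0)[1]))
w=manip.get_image('wrist'); crop(w,180,90,480,315,2.5,'w25.png')
```

```text
t 33.175 q [ 0.502 -0.098 -0.029 -0.001 -1.642  2.257] 
 p [0.542 0.074 0.243] gap 0.016666258422450883 F [-6.644  2.705  3.119]
[[ 0.374  0.928 -0.   ]
 [ 0.928 -0.374 -0.002]
 [-0.002  0.001 -1.   ]]
along x_c -7.172829463178559
-1.2 3.1 0.1  -0.0017 0.0001 -0.0106
```

View pics/w25.png

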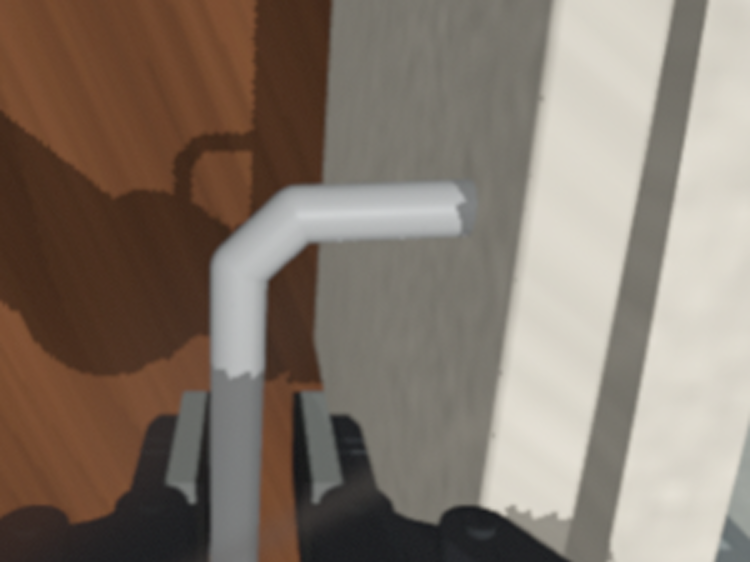

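Request:
carry_out(
  rows="-0.2 0.8 0 0 0 -0.004 0.80; -0.5 1.6 0 0 0 -0.009 0.80",
)

```text
clock: 33.48
tcp_pos: [0.5434, 0.0723, 0.2431]
eef_rot: [-2.595, -1.769, 0.001]
contact_force: [-4.4, 1.5, 1.7]
finger_gap: 0.0171
```

Run:
```python
from h import *
o=st(); f=o['contact_force']; a=CAB[2]; print('along x_c',f[0]*np.cos(a)+f[1]*np.sin(a))
delta([*hpose(0)[0],.243],down(hpose(0)[1]))
w=manip.get_image('wrist'); crop(w,180,90,480,315,2.5,'w26.png')
```

```text
t 33.475 q [ 0.499 -0.095 -0.026 -0.    -1.641  2.269] 
 p [0.543 0.072 0.243] gap 0.017100946713950904 F [-4.406  1.527  1.718]
[[ 0.365  0.931 -0.   ]
 [ 0.931 -0.365 -0.001]
 [-0.001  0.    -1.   ]]
along x_c -4.659179496609871
-0.6 1.1 0.1  -0.0008 0.0003 -0.0018
```

View pics/w26.png

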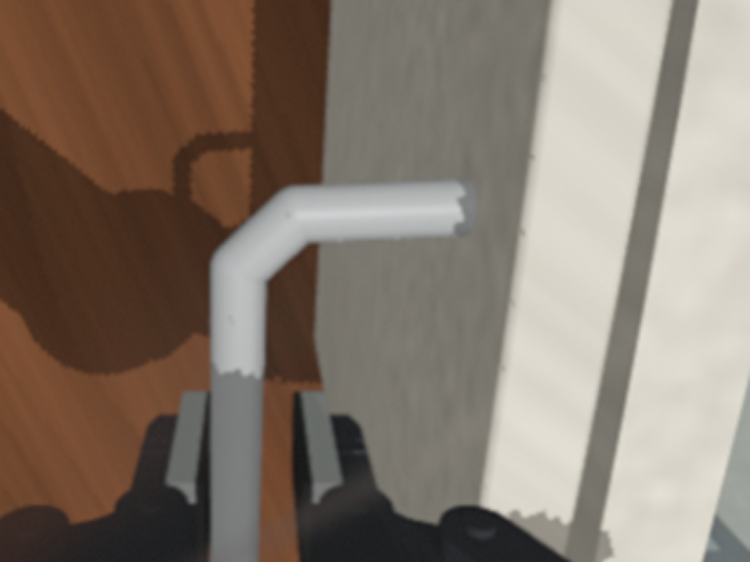

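Request:
carry_out(
  rows="-0.2 0.6 0 0 0 -0.004 0.80; -0.3 1.0 0 0 0 -0.006 0.80",
)

```text
clock: 33.78
tcp_pos: [0.5451, 0.0714, 0.243]
eef_rot: [2.591, 1.776, 0.001]
contact_force: [0.4, -0.7, 0.2]
finger_gap: 0.0169
```

Run:
```python
from h import *
o=st(); f=o['contact_force']; a=CAB[2]; print('along x_c',f[0]*np.cos(a)+f[1]*np.sin(a))
delta([*hpose(0)[0],.243],down(hpose(0)[1]))
w=manip.get_image('wrist'); crop(w,180,90,480,315,2.5,'w27.png')
```

```text
t 33.775 q [ 0.496 -0.093 -0.024  0.    -1.639  2.277] 
 p [0.545 0.071 0.243] gap 0.01689353842757304 F [ 0.373 -0.659  0.194]
[[ 0.361  0.933  0.   ]
 [ 0.933 -0.361  0.001]
 [ 0.001 -0.    -1.   ]]
along x_c 0.5865260952385242
-0.3 -0.8 -0.0  0.0006 -0.0001 0.0033
```

View pics/w27.png

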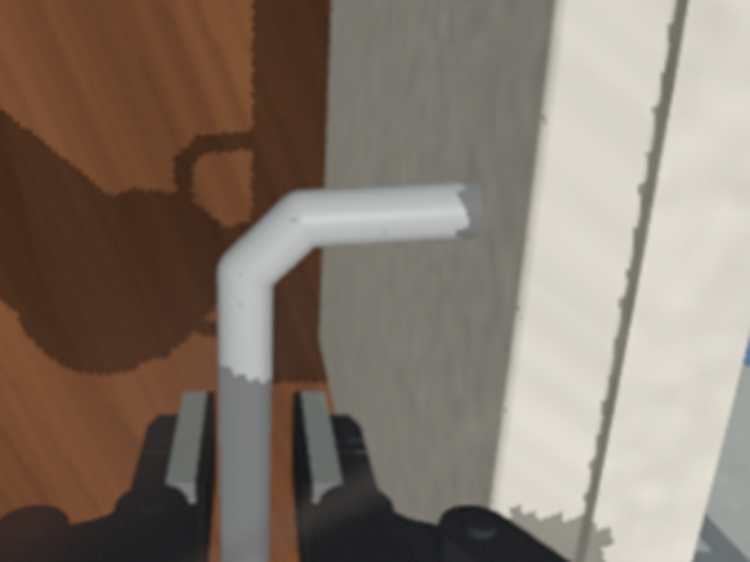

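The force has dropped to about 0 and the bar has moved off the outer finger, so the catch has drawn the door on. I'll open the fingers a little and wait.

Request:
carry_out(
  rows="0 -1 0 0 0 0 0.72; 0 -1 0 0 0 0 0.69; 0 -1 0 0 0 0 0.69; 0 -1 0 0 0 0 0.69",
)

```text
clock: 34.33
tcp_pos: [0.5436, 0.0719, 0.2431]
eef_rot: [-2.591, -1.777, 0.0]
contact_force: [-3.0, 0.9, 0.4]
finger_gap: 0.0263
```

Run:
```python
from h import *
o=st()
w=manip.get_image('wrist'); crop(w,180,90,480,315,2.5,'w28.png')
```

```text
t 34.325 q [ 0.498 -0.095 -0.026 -0.    -1.64   2.275] 
 p [0.544 0.072 0.243] gap 0.026258501968797008 F [-3.     0.88   0.398]
[[ 0.36   0.933 -0.   ]
 [ 0.933 -0.36  -0.   ]
 [-0.    -0.    -1.   ]]
```

View pics/w28.png

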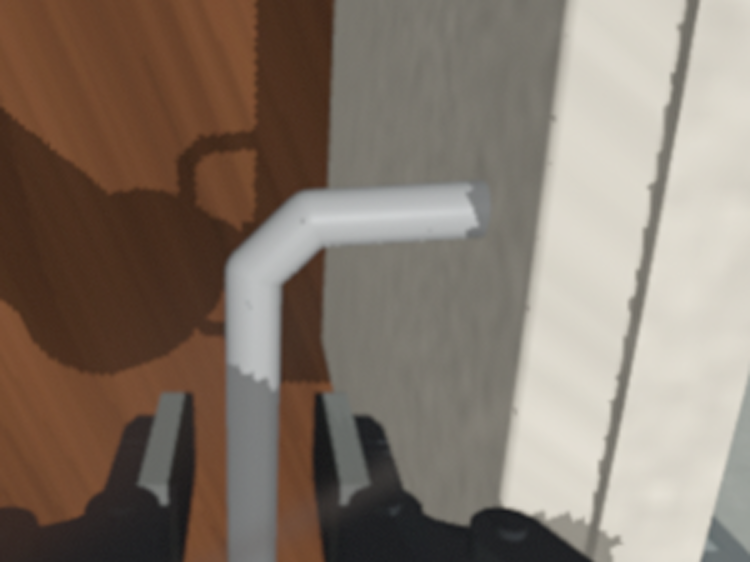

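Request:
carry_out(
  rows="0 -1 0 0 0 0 0.69; 0 -1 -10 0 0 0 0.69; 0 -1 -30 0 0 0 0.69; 0 -1 -65 0 0 0 0.69; 0 -1 -110 0 0 0 0.69; 0 -30 -130 0 0 0 0.5; 0 -80 -135 0 0 0 0.4; 0 -130 -135 0 0 0 0.4; 0 -150 -135 0 0 0 0.4; 0 -150 -135 0 0 0 0.4",
)

```text
clock: 35.62
tcp_pos: [0.4032, 0.1262, 0.3797]
eef_rot: [-2.589, -1.779, -0.006]
contact_force: [1.0, -0.7, -0.1]
finger_gap: 0.0512
```

Run:
```python
from h import *
o=st()
import pickle
D=pickle.load(open('D0.pkl','rb'))
d=manip.get_image('top'); crop(d,170,90,310,240,4,'t29.png')
s=manip.get_image('scene'); crop(s,270,100,410,250,4,'s29.png'); cv2.imwrite('pics/s29f.png',s['image'][:,:,::-1])
for n,i in (('top',d),('scene',s)):
    df=np.abs(i['image'].astype(int)-D[n]['image']).sum(2); cv2.imwrite(f'pics/df_{n}.png',np.clip(df,0,255).astype(np.uint8))
```

```text
t 35.625 q [ 0.788 -0.362  0.006  0.001 -1.936  1.987] 
 p [0.403 0.126 0.38 ] gap 0.05117148869694613 F [ 0.965 -0.692 -0.057]
[[ 0.359  0.933  0.003]
 [ 0.933 -0.359  0.002]
 [ 0.003  0.002 -1.   ]]
```

View pics/t29.png

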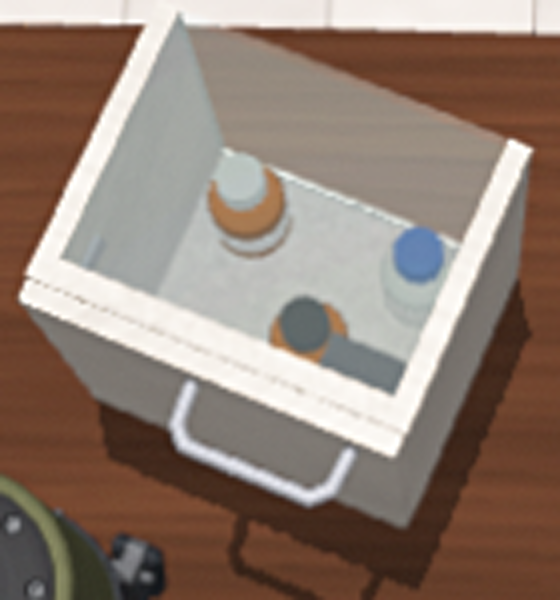

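View pics/s29.png

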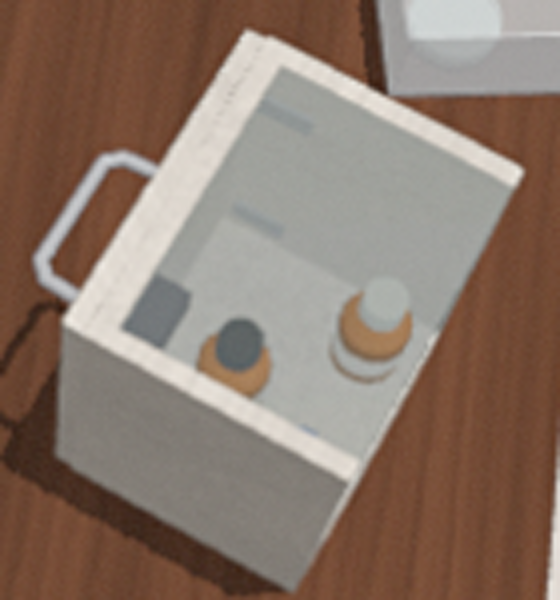

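View pics/df_scene.png

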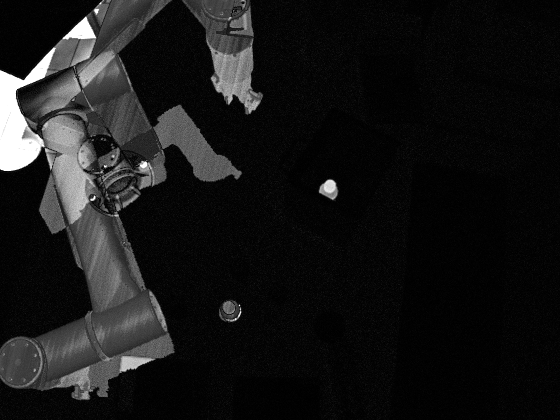

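View pics/df_top.png

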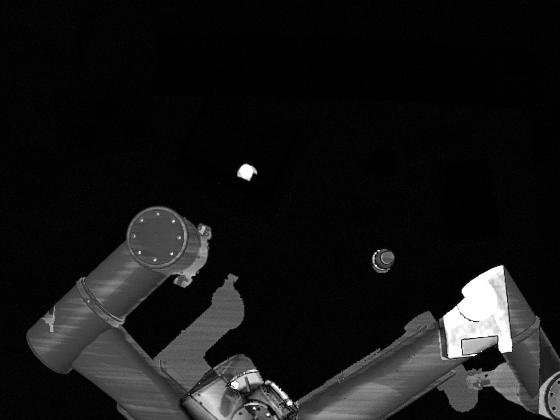

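Compared with the first pictures, only the arm and the amber bottle have changed. The door and handle edges are pixel-identical to the shut start. Handing in.

Run:
```python
from h import *
o=manip.get_obs(); print(o['joint_vel'],o['contact_force'])
print(manip.job_done())
```

```text
[-0.016  0.023 -0.001 -0.002  0.002 -0.001] [-0.298 -0.006  0.2  ]
the job is handed in; nothing more can be done
None
```

The amber bottle is in the cabinet and the door is shut on its catch. I handed the job in at about 36 s of the 72 s allowed; it gives no verdict.

**What I did:**
- **Opening:** I eased the door open through its catch by the handle, with the fingers loosely around the bar, and swung it to about 1.74 rad.
- **Bottle:** I gripped the bottle by its cap with the tool pitched 38° below level. I stood it on the cabinet floor about 75 mm behind the front plane, let go and backed out.
- **Closing:** I pushed the door shut by the handle, the last part at about 6–7 mm/s. The highest force I read at the catch was about 7 N. It then dropped to nothing as the catch drew the door home, and I let go without pushing further.

**Last checks:**
- **Against the start pictures:** both overhead views, compared with those from the start, show only the arm and the amber bottle changed. The door and handle sit where they did when shut, and the other bottles, the beaker and the dish are unmoved.
- **Bottle:** it stands upright inside, clear of the door.
- **Robot:** it is clear of everything, with about 0 N at the wrist.

**What I could not confirm:**
- Forces were only read at the end of each move call, so a brief peak between readings could have been higher.
- One reading of about 3 N came up while I was opening the fingers after the snap. The picture showed no contact, so I took it as a passing effect of the motion. It was gone at the next reading.

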